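# Pack the glass baubles into the twist-lock tub

## Task

Put the glass baubles away: twist the tub's bayonet lid open, lift it off and stand it the right way up on the bare shelf, then lower every bauble from the organiser into the tub gently, without dropping or pressing it. Put the lid back on and twist it clockwise until it clicks locked, bar in line with the tub's ears; leave the toys where they stand.

Things in the scene. Friction and masses are not known exactly. Their poses are not given: they have to be found in the camera images.
- tub_rim (a point): Fixed white plastic tub, stuck to the shelf: round, 164 mm outside, 156 mm inside, 105 mm high, floor 5 mm thick. This point lies on its axis at the height of the open rim, z up. x runs through the tub's two carrying ears, which stick out on opposite sides, and through its two bayonet lugs; the tub looks the same after a half turn.
- tub_ear (a point): Outer edge of one of the two carrying ears (56 mm wide, 36 mm out from the wall, top 52 mm below the rim). Above each ear, outside the rim, is a bayonet lug: 9 mm out, 6 to 14 mm below the rim, covering angles from 24 degrees clockwise to 36 degrees anticlockwise of the ear seen from above, with an end stop below it on the clockwise side.
- lid_grip (a point): Loose grey plastic lid with bayonet ring: 199 mm across, 72 mm high, about 0.3 kg; a 28 mm skirt, an 8 mm plate, and on top a straight grip bar 110 mm long, 20 mm wide, 36 mm high. This point is the middle of the bar: 18 mm below its top, 20 mm above the plate. x along the bar, z up. Same after a half turn. Seated on the tub it is 28 mm above the rim; stood on the shelf, 56 mm above the shelf.
- lid_foot (a point): Centre of the lid's lower edge; axes as lid_grip. Two tabs, 30 mm wide, point inward from this edge under the ends of the bar. The lid starts locked on the tub, bar in line with the ears. Turned anticlockwise (from above) by 50 to 140 degrees (75 is good) its tabs are clear of the lugs: there it lifts straight off and goes straight on, with 3 mm of play around the tub.
- click_a (a joint): Sprung steel click plunger in one lug, m: 0 out, about 0.002 while a tab of the lid passes under it, 0 again when the tab is past and caught. To lock: lid down on the rim, turn it clockwise until the tabs have run under the lugs, past the click (about 0.5 N m in all), to the end stop, where the bar is in line with the ears. Unlocking passes the click the other way.
- click_b (a joint): The same in the opposite lug.
- organiser: Fixed grey plastic organiser of two stacked tiers, 226 mm along x, 160 mm along y; origin at the centre of its underside. Each tier has three 40 mm square pockets at x = -74, 0, 74 mm: lower tier (top 40 mm high) at y = -40 mm, upper tier (top 70 mm high) at y = +40 mm. Some pockets hold a bauble, cap up, sunk 9 mm into the pocket.
- sedan: Bystander: blue die-cast toy sedan, 140 x 58 x 48 mm, loose. Origin at the centre of its underside, x along it.
- camper: Bystander: white plastic toy camper van, 128 x 60 x 64 mm, loose. Origin at the centre of its underside, x along it.
- chock: Bystander: red hard silicone wheel chock, a stepped wedge 95 x 58 x 50 mm, loose. Origin at the centre of its underside, x along it.
- ladder_truck: Bystander: aluminium toy ladder truck, 168 x 54 x 64 mm, loose. Origin at the centre of its underside, x along it.
- bauble1_mid (a point): Loose glass ball (Christmas bauble), 54 mm across, 45 g give or take, with a round metal cap on top to hold it by: 18 mm across, from 26 to 41.5 mm above the ball's centre, with a fine wire eye above it. This point is the ball's centre, z towards the cap. It may be absent.
- bauble2_mid (a point): Loose glass ball (Christmas bauble), 54 mm across, 45 g give or take, with a round metal cap on top to hold it by: 18 mm across, from 26 to 41.5 mm above the ball's centre, with a fine wire eye above it. This point is the ball's centre, z towards the cap. It may be absent.
- bauble3_mid (a point): Loose glass ball (Christmas bauble), 54 mm across, 45 g give or take, with a round metal cap on top to hold it by: 18 mm across, from 26 to 41.5 mm above the ball's centre, with a fine wire eye above it. This point is the ball's centre, z towards the cap. It may be absent.
- bauble4_mid (a point): Loose glass ball (Christmas bauble), 54 mm across, 45 g give or take, with a round metal cap on top to hold it by: 18 mm across, from 26 to 41.5 mm above the ball's centre, with a fine wire eye above it. This point is the ball's centre, z towards the cap. It may be absent.
- bauble5_mid (a point): Loose glass ball (Christmas bauble), 54 mm across, 45 g give or take, with a round metal cap on top to hold it by: 18 mm across, from 26 to 41.5 mm above the ball's centre, with a fine wire eye above it. This point is the ball's centre, z towards the cap. It may be absent.
- bauble6_mid (a point): Loose glass ball (Christmas bauble), 54 mm across, 45 g give or take, with a round metal cap on top to hold it by: 18 mm across, from 26 to 41.5 mm above the ball's centre, with a fine wire eye above it. This point is the ball's centre, z towards the cap. It may be absent.
Not all that is in view belongs to the job. What is shaped like the part that bears bauble3_mid but purple is not meant.

How it is judged (in metres and radians):
On the way, in this order (a step that is already met when the one before it is completed fails the run):
1. the lid is off the tub and stands on the shelf, right way up (horizontal distance between lid_grip and tub_rim above 0.16 m and height (world z) of lid_grip below 0.062 m and angle between lid_grip's own z axis and vertical below 0.1 rad and contact force between the fingers and lid below 0.1 N), for 0.3 s.
2. every bauble is inside the tub and let go (horizontal distance between each of bauble1_mid, bauble2_mid, bauble3_mid, bauble4_mid, bauble5_mid, bauble6_mid and tub_rim below 0.056 m and height (world z) of each of bauble1_mid, bauble2_mid, bauble3_mid, bauble4_mid, bauble5_mid, bauble6_mid below 0.085 m and contact force between the fingers and bauble1 below 0.1 N and contact force between the fingers and bauble2 below 0.1 N and contact force between the fingers and bauble3 below 0.1 N and contact force between the fingers and bauble4 below 0.1 N and contact force between the fingers and bauble5 below 0.1 N and contact force between the fingers and bauble6 below 0.1 N), for 0.2 s.
3. the lid is back down on the tub's rim (horizontal distance between lid_grip and tub_rim below 0.008 m and z of lid_grip in the frame of tub_rim between 0.024 and 0.0305 m and angle between lid_grip's own z axis and vertical below 0.05 rad), for 0.2 s.
At the end, for the whole second after the job is handed in: The lid sits level on the rim (within 8 mm of the tub's axis, not raised by more than 2.5 mm, tilt under 0.05 rad), its bar within 0.12 rad of the line through the tub's ears, both click plungers out again (under 1.2 mm), and every bauble is inside the tub (all of step 3 and angle between the x axis of lid_grip and the x axis of tub_rim, either way round below 0.12 rad and value of joint each of click_a, click_b below 0.0012 m and horizontal distance between each of bauble1_mid, bauble2_mid, bauble3_mid, bauble4_mid, bauble5_mid, bauble6_mid and tub_rim below 0.056 m and height (world z) of each of bauble1_mid, bauble2_mid, bauble3_mid, bauble4_mid, bauble5_mid, bauble6_mid below 0.085 m); the robot touches nothing.
It fails at once if a bauble is dropped into the tub (falls faster than 1 m/s inside it) ((horizontal distance between bauble1_mid and tub_rim below 0.082 m and height (world z) of bauble1_mid below 0.115 m and linear speed of bauble1 above 1 m/s) or (horizontal distance between bauble2_mid and tub_rim below 0.082 m and height (world z) of bauble2_mid below 0.115 m and linear speed of bauble2 above 1 m/s) or (horizontal distance between bauble3_mid and tub_rim below 0.082 m and height (world z) of bauble3_mid below 0.115 m and linear speed of bauble3 above 1 m/s) or (horizontal distance between bauble4_mid and tub_rim below 0.082 m and height (world z) of bauble4_mid below 0.115 m and linear speed of bauble4 above 1 m/s) or (horizontal distance between bauble5_mid and tub_rim below 0.082 m and height (world z) of bauble5_mid below 0.115 m and linear speed of bauble5 above 1 m/s) or (horizontal distance between bauble6_mid and tub_rim below 0.082 m and height (world z) of bauble6_mid below 0.115 m and linear speed of bauble6 above 1 m/s)).
It fails at once if a bauble is pressed with more than 20 N against the tub, the lid or another bauble (contact force between any of bauble1, bauble2, bauble3, bauble4, bauble5, bauble6 and tub above 20 N or contact force between any of bauble1, bauble2, bauble3, bauble4, bauble5, bauble6 and lid above 20 N or (contact force between bauble1 and bauble2 above 20 N or contact force between any of bauble1, bauble2 and bauble3 above 20 N or contact force between any of bauble1, bauble2, bauble3 and bauble4 above 20 N or contact force between any of bauble1, bauble2, bauble3, bauble4 and bauble5 above 20 N or contact force between any of bauble1, bauble2, bauble3, bauble4, bauble5 and bauble6 above 20 N)).
It fails at once if a toy is moved more than 30 mm (distance of any of sedan, camper, chock, ladder_truck from where it was at the start of the episode above 0.03 m).
Of bauble1, bauble2, bauble3, bauble4, bauble5, bauble6 only 3 to 5 are there at a start; the rules pass over those that are not, and their reading is None.
At some moment in a run one of lid may be knocked a few centimetres aside while the robot is not near it.
It also fails if it takes over 210 s, if anything falls off the work surface, if the arm or the gripper's body presses on something with over 40 N, if the wrist force passes 120 N, or if a joint passes its speed limit or range.

## Robot

A 6-joint arm with a two-finger parallel gripper is mounted at the origin on the work surface. World frame = base frame: x ahead of the robot, y to its left, z up, the work surface at z = 0. Lengths are in mm, angles in rad, forces in N, time in s.
With the tool pointing down it reaches from about 300 to 775 mm from the base axis. Payload 14.6 kg.
Tool frame: the origin (TCP) lies midway between the tips of the shut fingers; the grasp point (between the pads) lies 19 mm behind it; z points along the fingers, y is the line along which they close (so a half turn about z gives the same grasp; the last joint's range is limited). The gripper opens to 94 mm and grips with 3 to 60 N. Pads are 16 mm wide; open, the fingers measure 119 mm over their backs; the gripper's body (75 mm by 177 mm) begins 78 mm behind the grasp point.
Start: joints at [1.234, 0.3, 1.521, -0, 1.321, -0.067], TCP at [146.594, 530.094, 176.046] pointing down, gripper open.
Joint ranges: [-3.03, 3.03], [-0.79, 2.21], [0.23, 2.52], [-1.04, 4.18], [0, 3.07], [-2.55, 2.55]. Speed limits (rad/s): [2.22, 2.22, 2.57, 3.14, 3.14, 3.14].

## Interface

Orientations are given as [roll, pitch, yaw] about the fixed x, y, z axes, in that order (R = Rz(yaw) Ry(pitch) Rx(roll)).
In Python, from cell import manip, camera gives the robot as it stands.
- The arm moves only by the tool move_arm, never from a script. Its arguments are lists of equal length, an entry for each row: "dp": the shift along the world's x, y, z in mm, a list of three; "rotation": the turn, a rotation vector about the world's x, y, z in rad, a list of three; "hand": the opening, from 0 (shut) to 1 (fully open). A call has 1 to 10 rows; each row shifts and turns the commanded pose from where the row before left it; what a row does not reach is not made up. A row lasts 1/8 s, in which the tool goes at most 62.5 mm and 10.7 degrees, less where a joint would pass 70% of its speed; a pose out of reach is approached as far as the arm can. A call with a gripper value outside its range is refused whole. The fingers move at their own pace and stop on an object; "newtons" is the grip in N (left out, the last holds). Time passes only in rows, so rows that do not move let the fingers close. It gives the time, the measured TCP pose, the force, the opening and the grip force at its end, in the units of the state.
- manip.read_state(): the state, without advancing time (a new reading comes with each control period).
- camera(name): name is "side" or "top" or "wrist"; returns a dict with "image" (384x512x3 uint8, red, green, blue), "fx", "fy", "cx", "cy" (pixels), "R" (3x3) and "t" (3): a world point X has camera coordinates R X + t; the wrist camera has in their place "mount" (4x4, takes a point from camera to tool coordinates, whose origin is the TCP and whose axes are the flange's). Camera axes: x right, y down, z forward; pixel columns grow to the right and rows downward; lengths in mm; the calibration is good to about 2 mm. The wrist camera is an equidistant fisheye: a pixel r from the principal point sees the ray r / f radians off the axis. A picture is of the moment at which its call begins: read the wrist's pose just before it. There is no depth.
- manip.sign_off(): hands the job in; it is judged then, once.
The state is a dict: "clock": time; "joints": joint angles; "qd": joint speeds; "effort": joint torques, N m; "eef_pos": TCP position; "eef_rot": TCP orientation; "wrist_force": force on the tool from outside, world axes, zero at the start; "moment": the same for the moment, N m; "finger_gap": finger opening in mm; "finger_force": force on a finger pad.
Only numpy, scipy, OpenCV 4.12 (cv2) and the standard library are available. Lean on these libraries where they do the work, as an engineer would, in place of code of your own. Each camera call takes 0.05 s, during which the arm holds its last target. There are 200 camera calls.

## Working session

There is one attempt and no reset: what is moved stays moved. The work goes in short steps, Python scripts to look and compute and a tool call to move; the robot and the scene stay as the last step left them, time stands still between calls to the robot, and variables do not carry over. Pictures are saved under pics/ and viewed, at most 14 in all, crops included, and the job is handed in when it is done.

Besides the shell and the picture viewer there is one more tool, called after "Request:" as name(argument=value, ...) on one line, values as JSON. move_arm: Moves the arm, as the interface text tells. Its arguments: {"type":"object","properties":{"dp":{"type":"array","items":{"type":"array","items":{"type":"number"}}},"rotation":{"type":"array","items":{"type":"array","items":{"type":"number"}}},"hand":{"type":"array","items":{"type":"number"}},"newtons":{"type":"number"}},"required":["dp","rotation","hand"]}

```bash
mkdir -p pics; ls; cat > h.py <<'E'
import numpy as np, cv2
from cell import manip, camera
from scipy.spatial.transform import Rotation as Ro
def snap(n,f=None):
    s=manip.read_state(); c=camera(n); c['s']=s
    if f: cv2.imwrite('pics/'+f,c['image'][:,:,::-1])
    return c
def ray(c,u,v):
    if 'mount' in c:
        a=(u-c['cx'])/c['fx'];b=(v-c['cy'])/c['fy'];r=np.hypot(a,b)
        d=np.array([a/r*np.sin(r),b/r*np.sin(r),np.cos(r)]) if r>1e-9 else np.array([0,0,1.])
        M=np.array(c['mount']);R=Ro.from_euler('xyz',c['s']['eef_rot']).as_matrix()
        return R@M[:3,3]+np.array(c['s']['eef_pos']), R@M[:3,:3]@d
    R=np.array(c['R']);t=np.array(c['t'])
    return -R.T@t, R.T@np.array([(u-c['cx'])/c['fx'],(v-c['cy'])/c['fy'],1])
def onz(c,u,v,z):
    o,d=ray(c,u,v); return o+d*(z-o[2])/d[2]
def proj(c,X):
    X=np.array(X,float)
    if 'mount' in c:
        M=np.array(c['mount']);R=Ro.from_euler('xyz',c['s']['eef_rot']).as_matrix()
        p=M[:3,:3].T@(R.T@(X-np.array(c['s']['eef_pos']))-M[:3,3])
        th=np.arctan2(np.hypot(p[0],p[1]),p[2]);ph=np.arctan2(p[1],p[0])
        return c['cx']+c['fx']*th*np.cos(ph),c['cy']+c['fy']*th*np.sin(ph)
    p=np.array(c['R'])@X+np.array(c['t']); return c['cx']+c['fx']*p[0]/p[2],c['cy']+c['fy']*p[1]/p[2]
E
python3 - <<'E'
from h import *
a=snap('side','s0.png');b=snap('top','t0.png');w=snap('wrist','w0.png')
for c in(a,b,w): print({k:np.round(v,3).tolist() for k,v in c.items() if k not in('image','s')})
print(manip.read_state())
im=np.hstack([b['image'],]);cv2.imwrite('pics/t0b.png',cv2.resize(im[:,:,::-1],(800,600),interpolation=2))
E
```

```text
pics
{'fx': 374.774, 'fy': 374.774, 'cx': 251.875, 'cy': 193.95, 'R': [[-0.996, -0.093, 0.014], [-0.08, 0.754, -0.652], [0.05, -0.65, -0.758]], 't': [607.28, 102.928, 1104.001]}
{'fx': 364.268, 'fy': 364.268, 'cx': 255.108, 'cy': 189.548, 'R': [[-0.002, -1.0, 0.008], [-0.994, 0.001, -0.113], [0.113, -0.008, -0.994]], 't': [25.534, 625.284, 1094.301]}
{'fx': 297.319, 'fy': 297.319, 'cx': 249.247, 'cy': 190.894, 'mount': [[0.0, -0.972, -0.234, 67.066], [1.0, 0.0, -0.0, -1.089], [0.0, -0.234, 0.972, -208.926], [0.0, 0.0, 0.0, 1.0]]}
{'clock': 0.15, 'joints': array([ 1.23440678e+00,  3.00329224e-01,  1.52143808e+00,  2.29164040e-05,
        1.32067651e+00, -6.65760374e-02]), 'qd': array([ 0.00063964, -0.00264269,  0.00018274,  0.00109073,  0.00109883,
        0.00025617]), 'effort': array([-1.17182139e-03, -5.31942952e+01, -3.52834046e+01,  7.07682408e-02,
        2.35455588e-02, -6.87286797e-05]), 'eef_pos': array([146.51470387, 529.89874334, 175.62465766]), 'eef_rot': array([-3.14074486e+00, -7.87741343e-05,  2.87177342e+00]), 'wrist_force': array([-0.1300621 ,  0.24403493, -0.55395893]), 'moment': array([ 0.00500374,  0.00734437, -0.02792578]), 'finger_force': 0.0, 'finger_gap': 94.2432963901265}
```

View pics/t0b.png

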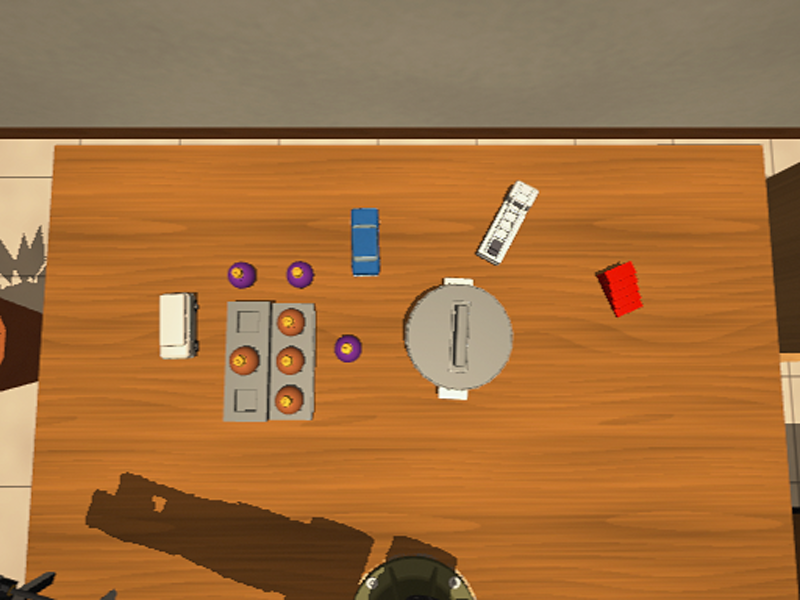

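View pics/s0.png

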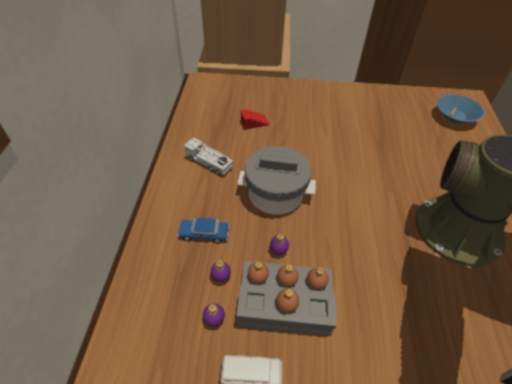

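Top view (800x600): lid at (458,337), with its bar vertical in the picture, in line with the white ears at (457,282) and (452,394). There are four orange baubles in the organiser at (290,322), (290,360), (289,400) and (243,360). The three purple balls at (241,274), (300,274) and (348,348) are decoys, and the bowl at side (460,108) is irrelevant. I choose the orange four and the grey lid.

```bash
cat >> h.py <<'E'
def blobs(m,amin=15):
    n,l,st,ce=cv2.connectedComponentsWithStats(m.astype(np.uint8))
    return [(st[i],ce[i]) for i in range(1,n) if st[i][4]>=amin]
def tri(r1,r2):
    A=[];b=[]
    for o,d in(r1,r2):
        d=d/np.linalg.norm(d);P=np.eye(3)-np.outer(d,d);A.append(P);b.append(P@o)
    return np.linalg.lstsq(np.vstack(A),np.hstack(b),rcond=None)[0]
def hsv(c): return cv2.cvtColor(c['image'],cv2.COLOR_RGB2HSV).astype(int)
E
python3 - <<'E'
from h import *
a=snap('side');b=snap('top')
def caps(c,x0,x1,y0,y1):
    H=hsv(c);m=(H[...,0]>=15)&(H[...,0]<=32)&(H[...,1]>110)&(H[...,2]>130)
    k=np.zeros_like(m);k[y0:y1,x0:x1]=m[y0:y1,x0:x1];return [x[1] for x in blobs(k,6)]
def orb(c,x0,x1,y0,y1):
    H=hsv(c);m=(H[...,0]<=13)&(H[...,1]>120)&(H[...,2]>60)
    k=np.zeros_like(m);k[y0:y1,x0:x1]=m[y0:y1,x0:x1];return [(x[0].tolist(),x[1].round(1).tolist()) for x in blobs(k,30)]
print('top caps',np.round(caps(b,140,215,190,272),1).tolist());print('top orb',orb(b,140,203,190,272))
print('side caps',np.round(caps(a,238,336,255,330),1).tolist());print('side orb',orb(a,240,336,258,330))
print(hsv(b)[215,270:276].tolist(),hsv(b)[200,140:160:4].tolist(), hsv(b)[231,185].tolist())
H=hsv(b);g=(H[...,1]<60)&(H[...,2]>60)
k=np.zeros_like(g);k[175:262,245:340]=g[175:262,245:340]
for s,c in blobs(k,20):print(s,c)
k=np.zeros_like(g);k[180:290,130:212]=g[180:290,130:212]
for s,c in blobs(k,50):print(s,c)
cr=b['image'][170:275,130:340,::-1];cv2.imwrite('pics/c1.png',cv2.resize(cr,None,fx=3.8,fy=3.8,interpolation=2))
E
```

```text
top caps [[169.6, 190.6], [210.0, 201.8], [143.0, 203.9], [184.1, 205.2], [206.0, 207.0], [207.9, 209.1], [212.1, 216.3], [209.6, 224.5], [152.9, 230.7], [183.4, 231.0], [210.7, 229.3], [212.0, 234.5], [209.4, 238.1], [208.5, 242.0], [211.9, 244.7], [203.8, 252.2], [213.0, 253.6], [182.3, 256.9], [209.1, 257.9], [212.8, 266.7]]
top orb [([177, 198, 18, 17, 193], [186.2, 206.2]), ([147, 222, 19, 18, 214], [156.5, 230.5]), ([177, 222, 18, 18, 201], [185.6, 230.5]), ([176, 247, 18, 18, 209], [184.9, 255.4])]
side caps [[258.6, 264.2], [289.0, 266.8], [319.9, 270.3], [289.2, 293.0]]
side orb [([248, 263, 20, 21, 264], [257.6, 274.0]), ([278, 266, 20, 20, 268], [287.2, 277.0]), ([307, 267, 21, 22, 279], [316.9, 279.6]), ([276, 289, 23, 24, 313], [286.8, 302.2])]
[[20, 50, 183], [20, 50, 183], [20, 50, 183], [20, 50, 183], [20, 50, 183], [20, 50, 183]] [[14, 198, 193], [14, 186, 193], [20, 46, 162], [20, 50, 92], [21, 49, 165]] [21, 199, 227]
[ 259  178   69   78 3707] [293.1386566 215.7564068]
[ 144  193   58   77 3051] [170.61848574 230.8030154 ]
```

View pics/c1.png

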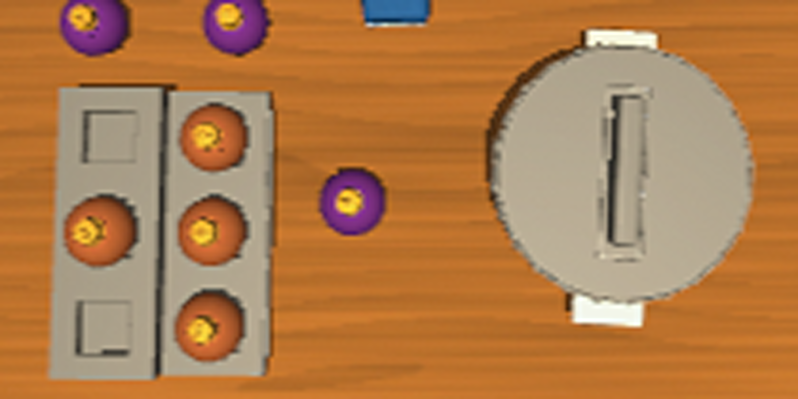

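```bash
python3 - <<'E'
from h import *
a=snap('side');b=snap('top')
# bbox centres of balls; pair by x
T=[(184.1,205.2),(183.4,231),(182.3,256.9),(152.9,230.7)];S=[(258.6,264.2),(289,266.8),(319.9,270.3),(289.2,293)]
for t,s in zip(T,S): print('cap',tri(ray(b,*t),ray(a,*s)).round(1), 'at z', onz(b,*t,97 if t[0]>170 else 127).round(1),onz(a,*s,97 if t[0]>170 else 127).round(1))
T=[(186.5,206.5),(186,231),(185,256),(156.5,231)];S=[(258,273.5),(288,276.5),(317.5,278.5),(287.5,301)]
for t,s in zip(T,S): print('ball',tri(ray(b,*t),ray(a,*s)).round(1),onz(b,*t,58 if t[0]>170 else 88).round(1))
# lid: ellipse of plate top edge; plate z=105+8
f=3.8;pt=lambda x,y,z:onz(b,130+x/f-.4,170+y/f-.4,z).round(1)
print('plate L/R/T/B',pt(495,172,113),pt(755,172,113),pt(622,43,113),pt(622,301,113))
print('bar',pt(612,97,149),pt(642,97,149),pt(642,245,149),pt(612,245,149))
print('ears',pt(585,31,53),pt(656,33,53),pt(573,322,53),pt(643,326,53))
print('purple',pt(350,200,27),'sedan etc',pt(395,20,48))
g=lambda u,v,z:onz(b,u/1.5625,v/1.5625,z).round()
print('truck',g(485,260,50),g(530,185,50),'chock',g(620,290,30),'sedan',g(366,275,40),'camper',g(195,325,60))
E
```

```text
cap [573.1 232.3  94.7] at z [572.7 231.8  97. ] [573.2 233.6  97. ]
cap [498.8 232.6  95.7] at z [498.1 232.4  97. ] [499.7 233.3  97. ]
cap [424.7 234.3  95.3] at z [424.3 234.1  97. ] [425.6 235.3  97. ]
cap [499.1 313.6 121.9] at z [499.1 312.2 127. ] [499.6 316.1 127. ]
ball [572.8 233.2  50.2] [571.5 231.8  58. ]
ball [498.  233.5  49.5] [498.1 231.9  58. ]
ball [424.5 234.1  54. ] [424.2 233.5  58. ]
ball [498.9 313.9  81.6] [498.2 312.3  88. ]
plate L/R/T/B [543.5  11.6 113. ] [ 543.2 -184.6  113. ] [641.5 -85.5 113. ] [447.2 -82.8 113. ]
bar [596.7 -73.5 149. ] [596.6 -95.5 149. ] [489.  -93.9 149. ] [489.  -72.1 149. ]
ears [659.6 -62.6  53. ] [ 657.9 -119.9   53. ] [428.  -50.6  53. ] [ 424.8 -105.8   53. ]
purple [524.7 127.9  27. ] sedan etc [669.5  90.9  48. ]
truck [ 695. -146.   50.] [ 848. -240.   50.] chock [ 638. -419.   30.] sedan [667.  89.  40.] camper [567. 417.  60.]
```

The crop confirms it: orange balls with gold caps in the lower tier (y≈233) and one in the upper tier (y≈313). The lid bar and the two ears are also clear. I set out towards the lid.

Request:
move_arm(dp=[[10,-20,30],[10,-20,30],[25,-40,30],[25,-40,34],[25,-40,0],[25,-40,0],[25,-40,0],[25,-40,0],[25,-40,0],[25,-40,0]], rotation=[[0,0,-0.18],[0,0,-0.18],[0,0,-0.18],[0,0,-0.18],[0,0,-0.18],[0,0,-0.18],[0,0,-0.18],[0,0,-0.18],[0,0,-0.18],[0,0,-0.18]], hand=[1,1,1,1,0.6,0.6,0.6,0.6,0.6,0.6])

```text
clock: 1.6
eef_pos: [367.1, 168.7, 300.2]
eef_rot: [3.141, -0.0, 1.066]
wrist_force: [0.9, 0.2, -0.4]
finger_gap: 56.3
finger_force: 0.0
```

Request:
move_arm(dp=[[30,-40,0],[30,-40,0],[30,-40,0],[30,-40,0],[30,-40,0],[27,-55,0],[0,0,0],[0,0,0]], rotation=[[0,0,-0.184],[0,0,-0.184],[0,0,-0.184],[0,0,-0.184],[0,0,-0.184],[0,0,-0.18],[0,0,0],[0,0,0]], hand=[0.6,0.6,0.6,0.6,0.6,0.6,0.6,0.6])

```text
clock: 2.6
eef_pos: [543.4, -84.6, 299.9]
eef_rot: [-3.141, 0.0, -0.027]
wrist_force: [-1.0, 0.4, 0.1]
finger_gap: 56.1
finger_force: 0.0
```

```bash
python3 - <<'E'
from h import *
w=snap('wrist','w1.png');print(w['s']['eef_pos'],w['s']['eef_rot'],w['s']['clock'])
print(proj(w,[543,-85,149]),proj(w,[659,-91,53]),proj(w,[426,-78,53]))
E
```

```text
[543.39851627 -84.60526947 299.93994054] [-3.14134093e+00  2.92038028e-04 -2.71980065e-02] 2.6
(np.float64(248.61401320772563), np.float64(176.26028865264126)) (np.float64(250.6160160015703), np.float64(89.48823084976385)) (np.float64(246.45550086850537), np.float64(235.47769506152667))
```

View pics/w1.png

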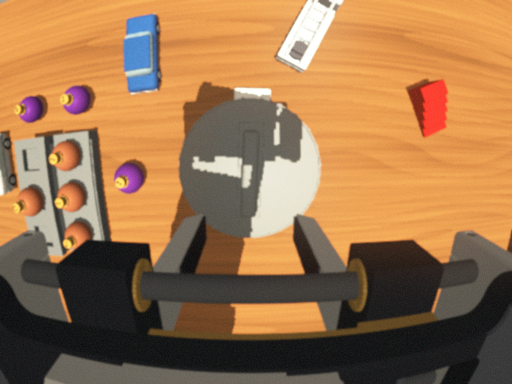

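Wrist view: lid circle centred near (250,168), bar running (253,130) to (247,217), far ear at (253,92), half in shadow. I measure the bar's direction in a contrast-stretched crop.

```bash
python3 - <<'E'
from h import *
im=cv2.imread('pics/w1.png')[80:240,175:330]
g=cv2.createCLAHE(4,(4,4)).apply(cv2.cvtColor(im,cv2.COLOR_BGR2GRAY))
cv2.imwrite('pics/c2.png',cv2.resize(g,None,fx=3.7,fy=3.7,interpolation=cv2.INTER_CUBIC))
E
```

```text
(no output)
```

View pics/c2.png

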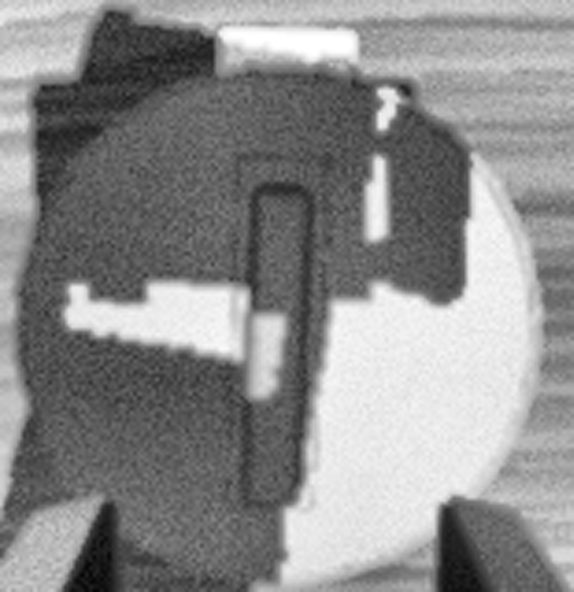

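```bash
python3 - <<'E'
from h import *
import h
w=snap('wrist')
p=lambda x,y,z:onz(w,175+x/3.7-.4,80+y/3.7-.4,z)
a=p(283,189,149);b=p(274,501,149);print(a,b,(a+b)/2,np.arctan2(*(a-b)[[1,0]]))
e=[p(219,30,53),p(357,31,53)];print(e,np.mean(e,0))
L,R=p(20,330,113),p(540,330,113);print(L,R);print(p(285,72,113))
E
```

```text
[598.82997388 -89.00874303 149.        ] [492.84936231 -83.24727176 149.        ] [545.83966809 -86.1280074  149.        ] -0.05430998595035933
[array([662.64543033, -65.07125859,  53.        ]), array([ 660.87885372, -121.55761411,   53.        ])] [661.76214203 -93.31443635  53.        ]
[549.46992041   9.60796776 113.        ] [ 544.41593865 -183.41412045  113.        ]
[639.811871   -91.00920066 113.        ]
```

Request:
move_arm(dp=[[1,-1,-40],[0,0,-40],[0,0,-40],[0,0,-30],[0,0,-20],[0,0,-12],[0,0,0],[0,0,0],[0,0,0],[0,0,0]], rotation=[[0,0,-0.027],[0,0,0],[0,0,0],[0,0,0],[0,0,0],[0,0,0],[0,0,0],[0,0,0],[0,0,0],[0,0,0]], hand=[0.6,0.6,0.6,0.6,0.6,0.6,0,0,0,0], newtons=60)

```text
clock: 3.95
eef_pos: [544.8, -85.8, 118.5]
eef_rot: [-3.141, -0.001, -0.055]
wrist_force: [0.7, 1.6, 1.8]
finger_gap: 19.6
finger_force: 2.1
```

Request:
move_arm(dp=[[0,0,0],[0,0,0],[0,0,0],[0,0,0],[0,0,0]], rotation=[[0,0,0],[0,0,0.05],[0,0,0.05],[0,0,0.05],[0,0,0.05]], hand=[0,0,0,0,0])

```text
clock: 4.58
eef_pos: [545.7, -86.2, 119.8]
eef_rot: [3.14, -0.003, 0.146]
wrist_force: [1.0, 1.1, 12.1]
finger_gap: 0.4
finger_force: 6.1
```

```bash
python3 - <<'E'
from h import *
w=snap('wrist');t=snap('top');print(w['s']['finger_gap'],w['s']['moment'],w['s']['finger_force'])
cv2.imwrite('pics/c3.png',np.hstack([cv2.resize(w['image'][60:300,130:370],(400,400)),cv2.resize(t['image'][165:275,240:350],(400,400))])[:,:,::-1])
E
```

```text
0.3920691259012937 [0.00571282 0.13924791 0.00403015] 6.05948444805108
```

View pics/c3.png

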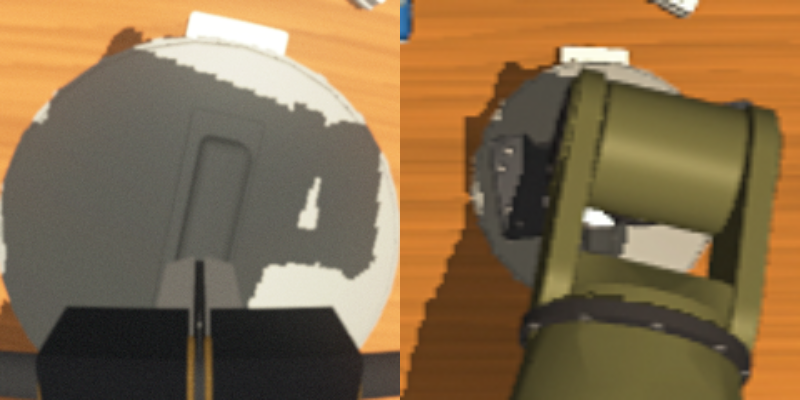

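```bash
python3 - <<'E'
from h import *
w=snap('wrist');s=snap('side')
print(proj(w,w['s']['eef_pos']))
for z in (100,119,149): print(z,proj(s,[544.5,-85.5,z]))
cv2.imwrite('pics/c4.png',cv2.resize(s['image'][120:230,215:345,::-1],None,fx=5,fy=5,interpolation=2))
E
```

```text
(np.float64(247.6352920443472), np.float64(213.44536010085358))
100 (np.float64(277.04003896291493), np.float64(170.25400116158755))
119 (np.float64(277.46469094034364), np.float64(165.7082401021804))
149 (np.float64(278.15839015795854), np.float64(158.2824159968299))
```

View pics/c4.png

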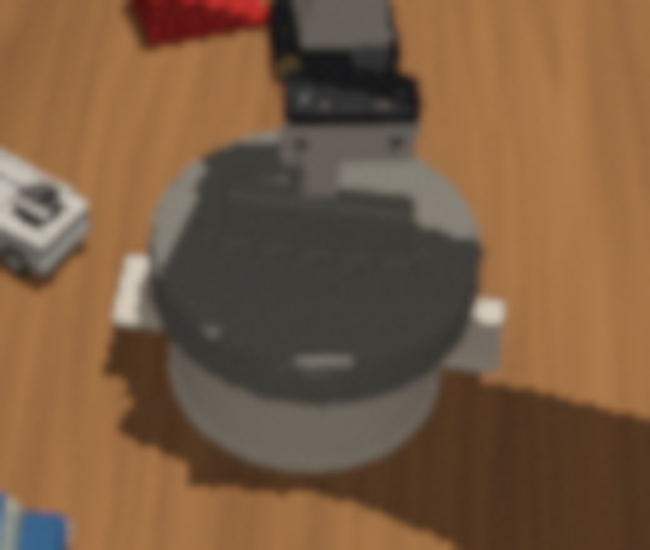

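The bar did not turn, and the fingers shut to 0.4 mm. I lift straight up in small steps, watching the force.

Request:
move_arm(dp=[[0,0,3],[0,0,3],[0,0,4]], rotation=[[0,0,0],[0,0,0],[0,0,0]], hand=[0,0,0])

```text
clock: 5.15
eef_pos: [544.5, -85.9, 128.1]
eef_rot: [-3.141, 0.0, 0.145]
wrist_force: [1.1, 0.0, 0.1]
finger_gap: 0.5
finger_force: 0.0
```

Request:
move_arm(dp=[[0,0,10],[0,0,15],[0,0,30],[0,0,60],[0,0,0]], rotation=[[0,0,0],[0,0,0],[0,0,0],[0,0,-0.1],[0,0,-0.1]], hand=[0,0,0,0.5,0.5])

```text
clock: 5.78
eef_pos: [546.1, -86.2, 248.8]
eef_rot: [3.14, -0.008, -0.058]
wrist_force: [0.3, -0.3, -0.3]
finger_gap: 17.1
finger_force: 0.0
```

```bash
python3 - <<'E'
from h import *
w=snap('wrist');print(w['s']['eef_pos'],w['s']['eef_rot'],w['s']['finger_gap'],w['s']['wrist_force'])
g=cv2.convertScaleAbs(w['image'][70:320,150:350,::-1],alpha=1.4,beta=10)
cv2.imwrite('pics/c5.png',cv2.resize(g,None,fx=2.4,fy=2.4,interpolation=2))
E
```

```text
[546.0516422  -86.20676604 248.75122712] [ 3.14023057 -0.00831927 -0.05842875] 17.05642752785835 [ 0.33852279 -0.33597024 -0.33136706]
```

View pics/c5.png

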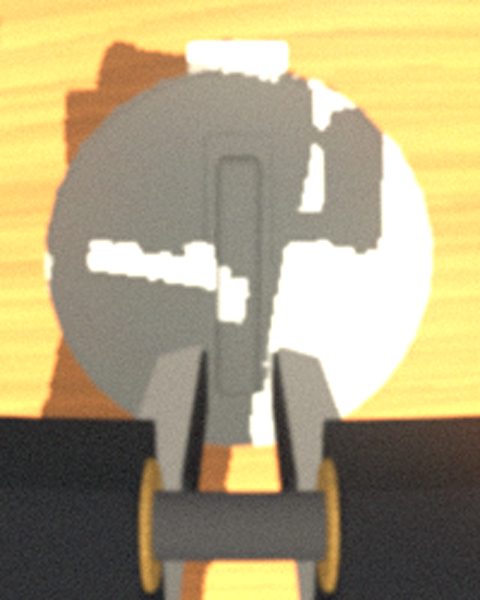

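```bash
python3 - <<'E'
from h import *
w=snap('wrist')
p=lambda x,y,z:onz(w,150+x/2.4-.4,70+y/2.4-.4,z)
for z in (113,120,130,149):
  a,b=p(241,156,z),p(240,394,z);l,r=p(218,275,z),p(263,275,z);L,R=p(50,250,z),p(435,250,z)
  print(z,'len',np.linalg.norm(a-b),'wid',np.linalg.norm(l-r),'mid',((a+b)/2).round(1),'lid dia',np.linalg.norm(L-R), 'outer',np.linalg.norm(p(205,275,z)-p(272,275,z)))
s=snap('side')
q=lambda x,y:(215+x/5-.4,120+y/5-.4)
# bar top edge ends seen from side in first pic s0
im=cv2.imread('pics/s0.png')[140:195,235:325];cv2.imwrite('pics/c6.png',cv2.resize(im,None,fx=8,fy=8,interpolation=2))
E
```

```text
113 len 120.55950024596756 wid 22.073525414052636 mid [537.2 -87.5 113. ] lid dia 192.06103538809808 outer 32.87795151901381
120 len 118.09467268998746 wid 21.62223427907627 mid [538.7 -87.6 120. ] lid dia 188.1343657230046 outer 32.205764916357786
130 len 114.57349046715854 wid 20.97753265768146 mid [540.9 -87.7 130. ] lid dia 182.5248376300139 outer 31.245498341134862
149 len 107.8832442437837 wid 19.752599577031337 mid [545.  -87.9 149. ] lid dia 171.8667342533316 outer 29.420991848211347
```

View pics/c6.png

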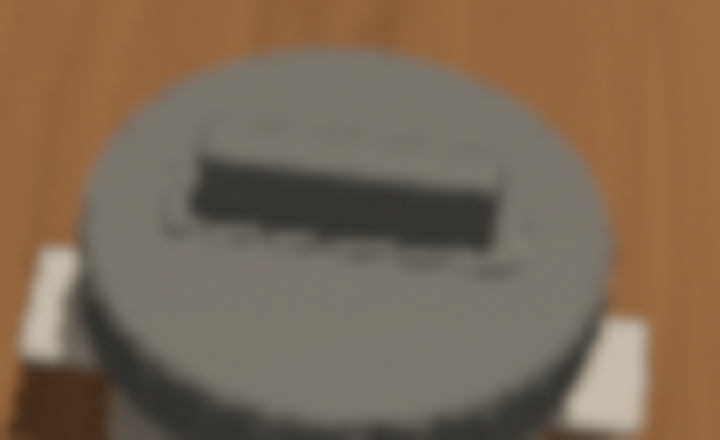

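The fingers seem to have squeezed past the bar on the first try. I grip again more gently, with smaller steps of force.

Request:
move_arm(dp=[[-1,0,-40],[0,0,-40],[0,0,-30],[0,0,-17],[0,0,0],[0,0,0]], rotation=[[0,0,0.003],[0,0,0],[0,0,0],[0,0,0],[0,0,0],[0,0,0]], hand=[0.5,0.5,0.5,0.5,0.3,0.3], newtons=20)

```text
clock: 6.68
eef_pos: [544.2, -86.1, 117.2]
eef_rot: [3.141, -0.002, -0.052]
wrist_force: [-0.5, -0.5, -0.1]
finger_gap: 30.7
finger_force: 0.0
```

Request:
move_arm(dp=[[0,0,0],[0,0,0]], rotation=[[0,0,0],[0,0,0]], hand=[0.1,0.1])

```text
clock: 6.92
eef_pos: [544.1, -86.0, 117.0]
eef_rot: [3.141, -0.002, -0.052]
wrist_force: [-0.4, 0.9, 6.4]
finger_gap: 19.4
finger_force: 20.0
```

Request:
move_arm(dp=[[0,0,0],[0,0,0]], rotation=[[0,0,0],[0,0,0]], hand=[0,0])

```text
clock: 7.18
eef_pos: [544.1, -86.0, 117.0]
eef_rot: [3.141, -0.002, -0.052]
wrist_force: [-0.3, 0.2, 5.9]
finger_gap: 19.3
finger_force: 20.0
```

Gripped on the bar at 20 N. I raise the grip force in a step and start the turn.

Request:
move_arm(dp=[[0,0,1],[0,0,0]], rotation=[[0,0,0],[0,0,0]], hand=[0,0], newtons=35)

```text
clock: 7.42
eef_pos: [543.5, -85.9, 117.1]
eef_rot: [-3.142, 0.0, -0.052]
wrist_force: [-1.0, 0.5, 0.1]
finger_gap: 18.9
finger_force: 35.0
```

Request:
move_arm(dp=[[0,0,0],[0,0,0],[0,0,0]], rotation=[[0,0,0.04],[0,0,0.04],[0,0,0.04]], hand=[0,0,0])

```text
clock: 7.8
eef_pos: [543.6, -85.9, 117.1]
eef_rot: [-3.141, -0.0, 0.068]
wrist_force: [0.4, 0.1, 0.8]
finger_gap: 18.9
finger_force: 36.0
```

Request:
move_arm(dp=[[0,0,0],[0,0,0],[0,0,0],[0,0,0]], rotation=[[0,0,0.06],[0,0,0.06],[0,0,0.08],[0,0,0.1]], hand=[0,0,0,0])

```text
clock: 8.3
eef_pos: [543.6, -85.9, 117.1]
eef_rot: [-3.142, -0.0, 0.37]
wrist_force: [0.2, 0.3, 0.5]
finger_gap: 18.8
finger_force: 35.8
```

```bash
python3 - <<'E'
from h import *
w=snap('wrist');print(w['s']['eef_rot'],w['s']['moment'],w['s']['wrist_force'],w['s']['finger_gap'])
cv2.imwrite('pics/c7.png',cv2.resize(w['image'][60:300,130:370,::-1],(400,400)))
E
```

```text
[-3.14153763e+00 -1.65271435e-04  3.70193906e-01] [-0.03338357  0.07491307 -0.44808158] [0.22304171 0.33178546 0.48338801] 18.81895476455463
```

View pics/c7.png

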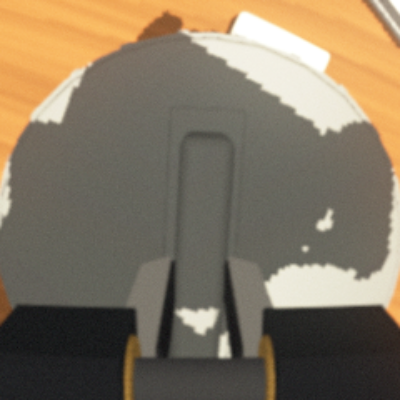

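The close view shows the bar straight between the fingers while the ear has swung to the right, so the lid is turning with the gripper. I continue to about 75°.

Request:
move_arm(dp=[[0,0,0],[0,0,0],[0,0,0],[0,0,0],[0,0,0],[0,0,0],[0,0,0],[0,0,0],[0,0,0],[0,0,0]], rotation=[[0,0,0.1],[0,0,0.1],[0,0,0.1],[0,0,0.1],[0,0,0.1],[0,0,0.1],[0,0,0.1],[0,0,0.1],[0,0,0.09],[0,0,0]], hand=[0,0,0,0,0,0,0,0,0,0])

```text
clock: 9.6
eef_pos: [543.6, -85.9, 117.1]
eef_rot: [3.142, 0.0, 1.256]
wrist_force: [-0.1, -0.7, 0.4]
finger_gap: 18.8
finger_force: 35.0
```

Request:
move_arm(dp=[[0,0,5],[0,0,5],[0,0,10],[0,0,0]], rotation=[[0,0,0],[0,0,0],[0,0,0],[0,0,0]], hand=[0,0,0,0])

```text
clock: 10.1
eef_pos: [544.0, -86.0, 138.1]
eef_rot: [3.14, -0.0, 1.257]
wrist_force: [-1.0, 0.1, -3.4]
finger_gap: 18.6
finger_force: 35.0
```

Request:
move_arm(dp=[[0,0,30],[0,0,40],[-10,-24,0],[-20,-50,0],[-20,-50,0],[-20,-50,0],[-14,-40,0],[-10,-25,0],[0,0,0],[0,0,0]], rotation=[[0,0,0],[0,0,0],[0,0,0],[0,0,0],[0,0,0],[0,0,0],[0,0,0],[0,0,0],[0,0,0],[0,0,0]], hand=[0,0,0,0,0,0,0,0,0,0])

```text
clock: 11.35
eef_pos: [449.8, -324.4, 206.9]
eef_rot: [-3.141, -0.0, 1.258]
wrist_force: [0.1, 0.5, -1.4]
finger_gap: 18.7
finger_force: 35.0
```

Request:
move_arm(dp=[[0,0,-20],[0,0,-40],[0,0,-40],[0,0,-30],[0,0,-20],[0,0,-10],[0,0,-4],[0,0,0]], rotation=[[0,0,0],[0,0,0],[0,0,0],[0,0,0],[0,0,0],[0,0,0],[0,0,0],[0,0,0]], hand=[0,0,0,0,0,0,0,0])

```text
clock: 12.35
eef_pos: [449.9, -324.9, 43.6]
eef_rot: [3.141, 0.0, 1.258]
wrist_force: [-0.9, -1.0, -2.7]
finger_gap: 18.5
finger_force: 35.0
```

Request:
move_arm(dp=[[0,0,-2],[0,0,-1.5],[0,0,0]], rotation=[[0,0,0],[0,0,0],[0,0,0]], hand=[0,0,0])

```text
clock: 12.72
eef_pos: [449.8, -325.1, 40.0]
eef_rot: [3.141, 0.0, 1.258]
wrist_force: [0.2, 1.2, 2.5]
finger_gap: 19.1
finger_force: 35.0
```

Request:
move_arm(dp=[[0,0,0],[0,0,0],[0,0,0],[0,0,0],[0,0,30],[0,0,50],[0,0,60],[0,0,0]], rotation=[[0,0,0],[0,0,0],[0,0,0],[0,0,0],[0,0,0],[0,0,0],[0,0,0],[0,0,0]], hand=[0.5,0.5,0.5,0.5,0.5,0.5,0.5,0.5])

```text
clock: 13.72
eef_pos: [451.1, -326.1, 184.2]
eef_rot: [3.134, 0.003, 1.258]
wrist_force: [-0.1, -0.6, -0.9]
finger_gap: 47.0
finger_force: 0.0
```

```bash
python3 - <<'E'
from h import *
w=snap('wrist');print(w['s']['eef_pos'],w['s']['eef_rot'],w['s']['joints'])
cv2.imwrite('pics/c8.png',np.hstack([cv2.resize(w['image'],(480,360)),cv2.resize(snap('top')['image'][120:270,200:340],(336,360))])[:,:800,::-1])
E
```

```text
[ 451.05516484 -326.06846483  184.17823254] [3.13410999e+00 2.99278527e-03 1.25787396e+00] [-6.91731390e-01  3.02982619e-01  1.49788794e+00 -1.37520146e-05
  1.33266315e+00 -3.78817032e-01]
```

View pics/c8.png

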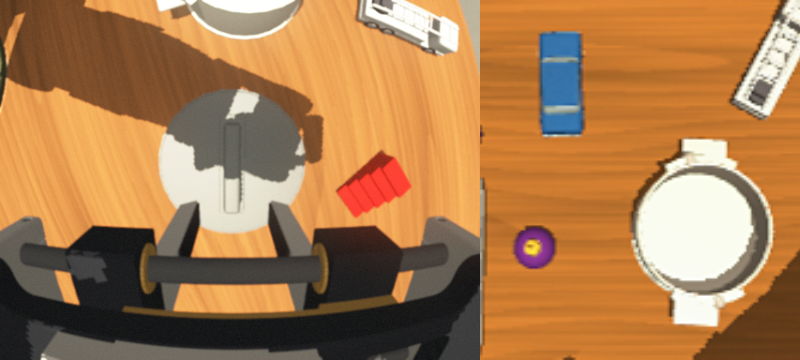

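Left panel: the lid stands flat on the shelf, clear of the chock at (375,185). Right panel: the tub is open and empty, with ears at (705,150) and (695,308). Next, the organiser.

Request:
move_arm(dp=[[0,20,60],[5,60,56],[5,60,0],[5,62,0],[5,62,0],[5,62,0],[5,62,0],[5,62,0],[5,62,0],[8,62,0]], rotation=[[0,0,0],[0,0,0],[0,0,0],[0,0,0],[0,0,0],[0,0,0],[0,0,0],[0,0,0],[0,0,0],[0,0,0]], hand=[0.4,0.4,0.4,0.4,0.4,0.4,0.4,0.4,0.4,0.4], newtons=10)

```text
clock: 15.08
eef_pos: [495.9, 236.5, 279.8]
eef_rot: [-3.14, 0.002, 1.258]
wrist_force: [0.8, 0.2, 0.3]
finger_gap: 38.1
finger_force: 0.0
```

Request:
move_arm(dp=[[0,12,0],[0,0,0],[0,0,0]], rotation=[[0,0,0],[0,0,0],[0,0,0]], hand=[0.4,0.4,0.4])

```text
clock: 15.45
eef_pos: [496.5, 245.1, 281.1]
eef_rot: [-3.141, 0.001, 1.256]
wrist_force: [-0.0, -0.0, -0.3]
finger_gap: 37.7
finger_force: 0.0
```

```bash
python3 - <<'E'
from h import *
w=snap('wrist','w3.png');print(w['s']['eef_pos'],w['s']['eef_rot'],w['s']['clock'])
H=hsv(w);
for nm,X in {'A':(573,232.5,97),'B':(499,232.5,97),'C':(425,234,97),'D':(499,313.5,127)}.items():
  u,v=proj(w,X);print(nm,round(u),round(v))
  m=(H[...,0]>=18)&(H[...,0]<=34)&(H[...,1]>110)&(H[...,2]>120);k=np.zeros_like(m)
  y0,x0=max(int(v)-25,0),max(int(u)-25,0);k[y0:int(v)+25,x0:int(u)+25]=m[y0:int(v)+25,x0:int(u)+25]
  for s,c in blobs(k,15):print(s,c.round(1),onz(w,*c,X[2]).round(1))
E
```

```text
[496.4995548  245.11079195 281.1313316 ] [-3.14132096e+00  5.08773539e-04  1.25646984e+00] 15.45
A 306 162
B 254 179
[249 172  14  10  73] [256.2 176.1] [503.5 234.6  97. ]
C 202 194
[198 187  12  12  51] [203.3 192.8] [427.4 235.   97. ]
D 233 121
[227 112  18  18 224] [235.2 120.3] [501.5 313.8 127. ]
```

View pics/w3.png

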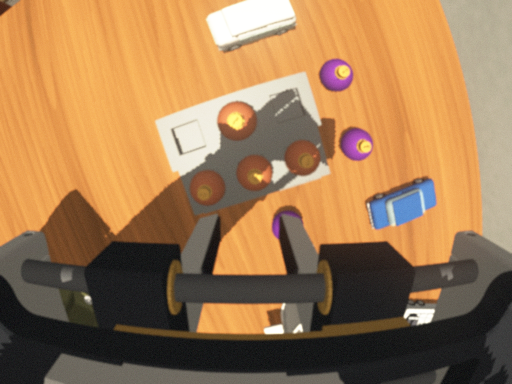

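The picture shows the four orange balls at (207,187), (255,172), (302,157) and (237,120), partly in shadow. I use their outlines.

```bash
python3 - <<'E'
from h import *
w=snap('wrist');H=hsv(w)
for nm,(u,v),z in (('A',(302,157),58),('B',(255,172),58),('C',(207,187),58),('D',(237,120),88)):
  m=(H[...,0]<=11)&(H[...,1]>120);cap=(H[...,0]>=12)&(H[...,0]<=35)&(H[...,1]>90)
  k=np.zeros_like(m);k[v-21:v+22,u-21:u+22]=m[v-21:v+22,u-21:u+22]
  s,c=max(blobs(k,50),key=lambda b:b[0][4])
  l=cv2.connectedComponentsWithStats(k.astype(np.uint8))[1];pts=np.argwhere(l==l[int(s[1]+s[3]-3),int(s[0]+s[2]/2)])[:,::-1]
  (cx,cy),r=cv2.minEnclosingCircle(pts.astype(np.float32))
  print(nm,s,(round(cx,1),round(cy,1),round(r,1)),onz(w,cx,cy,z).round(1))
  kk=np.zeros_like(m);kk[v-14:v+14,u-14:u+14]=cap[v-14:v+14,u-14:u+14]
  for s,c in blobs(kk,12):print('  cap',s,c.round(1),onz(w,*c,z+38).round(1))
E
```

```text
A [285 140  35  35 717] (301.6, 157.6, 17.8) [574.7 233.3  58. ]
  cap [297 152  18  17 223] [305.3 160.2] [573.6 234.9  96. ]
B [237 155  35  36 742] (254.1, 172.6, 17.7) [500.9 233.4  58. ]
  cap [246 168  20  18 238] [254.8 176.1] [501.8 234.9  96. ]
C [190 170  35  35 714] (206.9, 187.4, 17.4) [426.7 234.   58. ]
  cap [196 184  17  17 225] [204. 192.] [428.6 235.5  96. ]
D [218 102  38  38 710] (236.5, 120.5, 19.1) [501.5 313.6  88. ]
  cap [223 107  24  24 412] [234.5 118.3] [501.5 316.4 126. ]
```

Request:
move_arm(dp=[[2,40,0],[2,28.5,-30],[0,0,-60],[0,0,-40],[0,0,-25],[0,0,-10],[0,0,0],[0,0,0]], rotation=[[0,0,0],[0,0,0],[0,0,0],[0,0,0],[0,0,0],[0,0,0],[0,0,0],[0,0,0]], hand=[0.4,0.4,0.4,0.4,0.4,0.4,0.4,0.4])

```text
clock: 16.55
eef_pos: [501.0, 315.1, 117.8]
eef_rot: [3.14, -0.001, 1.258]
wrist_force: [-0.2, 0.3, 0.6]
finger_gap: 37.3
finger_force: 0.0
```

Request:
move_arm(dp=[[0,0,0],[0,0,0],[0,0,0],[0,0,0]], rotation=[[0,0,0],[0,0,0],[0,0,0],[0,0,0]], hand=[0.25,0.15,0.1,0])

```text
clock: 17.05
eef_pos: [500.4, 315.0, 116.4]
eef_rot: [3.142, -0.0, 1.258]
wrist_force: [-0.4, 0.3, 0.4]
finger_gap: 2.6
finger_force: 0.0
```

```bash
python3 - <<'E'
from h import *
w=snap('wrist');s=snap('side');print(w['s']['finger_gap'],w['s']['finger_force'],proj(w,w['s']['eef_pos']))
print(proj(s,[500,315,128]),proj(s,[500,315,88]))
cv2.imwrite('pics/c9.png',np.hstack([cv2.resize(w['image'][110:290,160:340],(400,400),interpolation=2),cv2.resize(s['image'][255:325,255:325],(400,400),interpolation=2)])[:,:,::-1])
E
```

```text
2.609857076291431 0.0 (np.float64(248.62736466411934), np.float64(212.11568682593423))
(np.float64(289.06931199071994), np.float64(292.30565743549846)) (np.float64(287.5004395511643), np.float64(300.22841477437834))
```

View pics/c9.png

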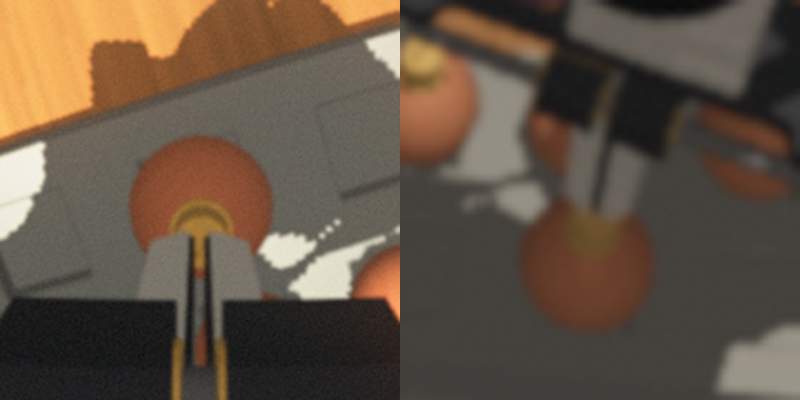

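The pictures explain both misses: the fingertips stop above the cap (wrist tip row about 214, depth about 180 mm rather than 209). The real tips are about 30 mm short of the stated TCP, which also fits the lid slipping off at TCP 118 with the bar top at 149. I reopen and descend in small steps, watching the force.

Request:
move_arm(dp=[[0,0,6],[0,0,0],[0,0,0],[0,0,0],[0,0,0],[0,-1,-8],[0,0,-7]], rotation=[[0,0,0],[0,0,0],[0,0,0],[0,0,0],[0,0,0],[0,0,0],[0,0,0]], hand=[0.35,0.35,0.35,0.35,0.35,0.35,0.35], newtons=5)

```text
clock: 18.02
eef_pos: [500.2, 313.8, 106.6]
eef_rot: [-3.141, 0.0, 1.258]
wrist_force: [-0.5, 0.1, 0.4]
finger_gap: 32.8
finger_force: 0.0
```

Request:
move_arm(dp=[[0,0,-6],[0,0,0]], rotation=[[0,0,0],[0,0,0]], hand=[0.35,0.35])

```text
clock: 18.27
eef_pos: [500.1, 313.8, 100.7]
eef_rot: [-3.141, 0.001, 1.258]
wrist_force: [-0.0, -0.1, -0.5]
finger_gap: 32.8
finger_force: 0.0
```

Request:
move_arm(dp=[[0,0,-4],[0,0,0]], rotation=[[0,0,0],[0,0,0]], hand=[0.35,0.35])

```text
clock: 18.52
eef_pos: [500.3, 313.9, 97.2]
eef_rot: [-3.141, 0.0, 1.258]
wrist_force: [-0.3, 0.2, -1.2]
finger_gap: 32.7
finger_force: 0.0
```

Request:
move_arm(dp=[[0,0,-5],[0,0,0]], rotation=[[0,0,0],[0,0,0]], hand=[0.35,0.35])

```text
clock: 18.77
eef_pos: [500.2, 313.8, 91.9]
eef_rot: [-3.141, 0.001, 1.258]
wrist_force: [-0.6, -0.2, -0.4]
finger_gap: 33.1
finger_force: 0.0
```

Request:
move_arm(dp=[[0,0,0],[0,0,0],[0,0,0],[0,0,0]], rotation=[[0,0,0],[0,0,0],[0,0,0],[0,0,0]], hand=[0.25,0.18,0.13,0.13])

```text
clock: 19.27
eef_pos: [500.4, 314.0, 92.5]
eef_rot: [3.141, -0.0, 1.258]
wrist_force: [0.4, 0.7, 0.7]
finger_gap: 17.5
finger_force: 5.0
```

Request:
move_arm(dp=[[0,0,0],[0,0,0],[0,0,-4],[0,0,0],[0,0,0],[0,0,0],[0,0,0],[0,0,0]], rotation=[[0,0,0],[0,0,0],[0,0,0],[0,0,0],[0,0,0],[0,0,0],[0,0,0],[0,0,0]], hand=[0.3,0.3,0.3,0.3,0.2,0.1,0,0], newtons=12)

```text
clock: 20.27
eef_pos: [500.4, 313.9, 88.4]
eef_rot: [3.142, -0.0, 1.258]
wrist_force: [0.4, 0.6, 0.3]
finger_gap: 17.3
finger_force: 12.0
```

Request:
move_arm(dp=[[0,0,5],[0,0,15],[0,0,30],[0,0,30],[0,0,0]], rotation=[[0,0,0],[0,0,0],[0,0,0],[0,0,0],[0,0,0]], hand=[0,0,0,0,0])

```text
clock: 20.9
eef_pos: [501.3, 314.5, 171.5]
eef_rot: [3.138, -0.004, 1.258]
wrist_force: [-0.4, 0.8, -0.4]
finger_gap: 17.3
finger_force: 12.0
```

The bauble is held by its cap (17.3 mm gap at 12 N). I carry it to the tub.

Request:
move_arm(dp=[[3,-15,0],[8,-40,0],[10,-50,0],[10,-50,0],[10,-50,0],[10,-50,0],[10,-50,0],[8,-40,0],[4,-25,0],[0,0,0]], rotation=[[0,0,0],[0,0,0],[0,0,0],[0,0,0],[0,0,0],[0,0,0],[0,0,0],[0,0,0],[0,0,0],[0,0,0]], hand=[0,0,0,0,0,0,0,0,0,0])

```text
clock: 22.15
eef_pos: [572.6, -58.0, 167.1]
eef_rot: [-3.14, 0.0, 1.255]
wrist_force: [0.5, 0.1, -1.5]
finger_gap: 17.3
finger_force: 12.0
```

Request:
move_arm(dp=[[0,0,-20],[0,0,-40],[0,0,-35],[0,0,-20],[0,0,-12],[0,0,-6],[0,0,0]], rotation=[[0,0,0],[0,0,0],[0,0,0],[0,0,0],[0,0,0],[0,0,0],[0,0,0]], hand=[0,0,0,0,0,0,0])

```text
clock: 23.02
eef_pos: [573.4, -55.9, 35.6]
eef_rot: [3.141, -0.0, 1.258]
wrist_force: [-0.3, -0.1, -0.9]
finger_gap: 17.5
finger_force: 12.0
```

Request:
move_arm(dp=[[0,0,-1],[0,0,-1],[0,0,-1],[0,0,0]], rotation=[[0,0,0],[0,0,0],[0,0,0],[0,0,0]], hand=[0,0,0,0])

```text
clock: 23.52
eef_pos: [573.5, -56.1, 32.5]
eef_rot: [3.141, -0.0, 1.258]
wrist_force: [0.3, -0.3, 0.5]
finger_gap: 17.7
finger_force: 12.0
```

Request:
move_arm(dp=[[0,0,-1],[0,0,0]], rotation=[[0,0,0],[0,0,0]], hand=[0,0])

```text
clock: 23.78
eef_pos: [574.0, -56.1, 32.3]
eef_rot: [3.14, -0.0, 1.258]
wrist_force: [-1.0, 0.3, 7.1]
finger_gap: 17.7
finger_force: 12.0
```

Contact with the floor at about 7 N. I ease up slightly, let go, lift, and go back for the next one, A (573.5,233).

Request:
move_arm(dp=[[0,0,0.8],[0,0,0],[0,0,0],[0,0,0],[0,0,10],[0,0,30],[0,0,50],[0,20,50],[0,40,10]], rotation=[[0,0,0],[0,0,0],[0,0,0],[0,0,0],[0,0,0],[0,0,0],[0,0,0],[0,0,0],[0,0,0]], hand=[0,0.3,0.3,0.3,0.3,0.3,0.3,0.3,0.35])

```text
clock: 24.9
eef_pos: [574.6, 3.7, 186.7]
eef_rot: [3.136, -0.002, 1.256]
wrist_force: [0.1, 0.3, -0.2]
finger_gap: 32.2
finger_force: 0.0
```

Request:
move_arm(dp=[[0,50,0],[0,60,0],[0,60,0],[0,50,0],[0,9,0],[0,0,-40],[0,0,-35],[0,0,-20],[0,0,0],[0,0,0]], rotation=[[0,0,0],[0,0,0],[0,0,0],[0,0,0],[0,0,0],[0,0,0],[0,0,0],[0,0,0],[0,0,0],[0,0,0]], hand=[0.35,0.35,0.35,0.35,0.35,0.35,0.35,0.35,0.35,0.35])

```text
clock: 26.15
eef_pos: [574.0, 232.7, 88.7]
eef_rot: [3.14, -0.001, 1.257]
wrist_force: [1.1, 0.4, 0.0]
finger_gap: 32.8
finger_force: 0.0
```

Request:
move_arm(dp=[[0,0,-15],[0,0,-10],[0,0,-5.5],[0,0,0],[0,0,0],[0,0,0],[0,0,0],[0,0,0],[0,0,0]], rotation=[[0,0,0],[0,0,0],[0,0,0],[0,0,0],[0,0,0],[0,0,0],[0,0,0],[0,0,0],[0,0,0]], hand=[0.35,0.35,0.35,0.3,0.25,0.2,0.1,0,0])

```text
clock: 27.28
eef_pos: [573.5, 233.0, 56.9]
eef_rot: [3.141, -0.0, 1.258]
wrist_force: [0.8, -1.1, 2.5]
finger_gap: 17.4
finger_force: 12.0
```

```bash
cat > tub.py <<'E'
from h import *
for n in('top','side'):
  c=snap(n);H=hsv(c)
  k=np.zeros(H.shape[:2],bool);yy,xx=np.indices(k.shape)
  u,v=proj(c,[544,-86,60]);k=(np.hypot(xx-u,yy-v)<32)
  o=k&(H[...,0]<=11)&(H[...,1]>120);cap=k&(H[...,0]>=15)&(H[...,0]<=34)&(H[...,1]>110)
  for s,ce in blobs(o,25):print(n,'ball',s,onz(c,s[0]+s[2]/2-.5,s[1]+s[3]/2-.5,32).round()[:2]-[544,-86])
  for s,ce in blobs(cap,6):print(n,'cap',s,onz(c,*ce,70).round()[:2]-[544,-86])
E
python3 tub.py
```

```text
top ball [273 199  16  16 162] [29. 32.]
top cap [279 203   7   7  42] [28. 31.]
top cap [261 222   3   4   6] [-23.  91.]
top cap [312 234   5   4   7] [-61. -64.]
side cap [272 148   7   3  12] [  11. -124.]
```

Bauble 1 stands upright at (+29,+32) from the tub axis. The second is gripped and goes to (+30,−30).

Request:
move_arm(dp=[[0,0,5],[0,0,20],[0,0,40],[0,-20,45],[0,-45,0],[0,-55,0],[0,-55,0],[0,-55,0],[0,-55,0],[0,-40,0]], rotation=[[0,0,0],[0,0,0],[0,0,0],[0,0,0],[0,0,0],[0,0,0],[0,0,0],[0,0,0],[0,0,0],[0,0,0]], hand=[0,0,0,0,0,0,0,0,0,0])

```text
clock: 28.62
eef_pos: [573.0, -94.2, 166.9]
eef_rot: [-3.142, 0.0, 1.257]
wrist_force: [-0.2, 1.1, -1.1]
finger_gap: 17.6
finger_force: 12.0
```

Request:
move_arm(dp=[[0,-24,0],[0,0,0],[0,0,-20],[0,0,-40],[0,0,-35],[0,0,-20],[0,0,-12],[0,0,-5],[0,0,0]], rotation=[[0,0,0],[0,0,0],[0,0,0],[0,0,0],[0,0,0],[0,0,0],[0,0,0],[0,0,0],[0,0,0]], hand=[0,0,0,0,0,0,0,0,0])

```text
clock: 29.75
eef_pos: [573.6, -115.9, 35.1]
eef_rot: [3.141, -0.0, 1.258]
wrist_force: [-0.1, -0.9, -0.4]
finger_gap: 17.6
finger_force: 12.0
```

Request:
move_arm(dp=[[0,0,-1],[0,0,-1],[0,0,-1],[0,0,-0.5],[0,0,0]], rotation=[[0,0,0],[0,0,0],[0,0,0],[0,0,0],[0,0,0]], hand=[0,0,0,0,0])

```text
clock: 30.38
eef_pos: [573.4, -116.0, 31.2]
eef_rot: [-3.141, -0.0, 1.258]
wrist_force: [0.5, -1.3, -0.9]
finger_gap: 17.5
finger_force: 12.0
```

Request:
move_arm(dp=[[0,0,-0.5],[0,0,0]], rotation=[[0,0,0],[0,0,0]], hand=[0,0])

```text
clock: 30.62
eef_pos: [573.6, -116.1, 31.0]
eef_rot: [3.141, -0.0, 1.258]
wrist_force: [-0.6, -0.1, 2.9]
finger_gap: 17.6
finger_force: 12.0
```

Contact. I release and go to B (500,233).

Request:
move_arm(dp=[[0,0,0],[0,0,0],[0,0,0],[0,0,10],[0,0,30],[0,0,50],[-5,20,50],[-10,55,10],[-10,60,0],[-10,60,0]], rotation=[[0,0,0],[0,0,0],[0,0,0],[0,0,0],[0,0,0],[0,0,0],[0,0,0],[0,0,0],[0,0,0],[0,0,0]], hand=[0.3,0.3,0.3,0.3,0.3,0.3,0.3,0.35,0.35,0.35])

```text
clock: 31.88
eef_pos: [537.9, 80.6, 181.8]
eef_rot: [3.14, -0.001, 1.257]
wrist_force: [0.9, -0.4, 0.9]
finger_gap: 33.3
finger_force: 0.0
```

Request:
move_arm(dp=[[-15,60,0],[-15,60,0],[-9,34,0],[0,0,-40],[0,0,-40],[0,0,-25],[0,0,-12],[0,0,0],[0,0,0]], rotation=[[0,0,0],[0,0,0],[0,0,0],[0,0,0],[0,0,0],[0,0,0],[0,0,0],[0,0,0],[0,0,0]], hand=[0.35,0.35,0.35,0.35,0.35,0.35,0.35,0.35,0.35])

```text
clock: 33.0
eef_pos: [500.0, 233.1, 65.0]
eef_rot: [3.14, -0.001, 1.258]
wrist_force: [0.2, 0.5, -0.1]
finger_gap: 32.8
finger_force: 0.0
```

```bash
python3 tub.py
```

```text
top ball [273 199  16  16 161] [29. 32.]
top ball [292 198  17  17 163] [ 30. -28.]
top cap [279 203   7   7  42] [28. 31.]
top cap [299 203   7   7  40] [ 28. -29.]
side ball [260 172  15  15 112] [ 29. -25.]
side cap [265 168   6   7  35] [ 29. -24.]
side cap [263 181   7   6  29] [28. 29.]
```

Both baubles stand upright where they were put. Now B.

Request:
move_arm(dp=[[0,0,-7],[0,0,0],[0,0,0],[0,0,0],[0,0,0],[0,0,0],[0,0,0],[0,0,5]], rotation=[[0,0,0],[0,0,0],[0,0,0],[0,0,0],[0,0,0],[0,0,0],[0,0,0],[0,0,0]], hand=[0.35,0.35,0.25,0.2,0.1,0,0,0])

```text
clock: 34.1
eef_pos: [499.1, 232.9, 61.6]
eef_rot: [-3.141, 0.001, 1.258]
wrist_force: [-1.0, -0.1, -0.7]
finger_gap: 18.2
finger_force: 12.0
```

Request:
move_arm(dp=[[0,0,20],[0,0,45],[0,-20,45],[2,-45,0],[2,-55,0],[2,-55,0],[2,-55,0],[2,-45,0],[4,-14,0],[0,0,0]], rotation=[[0,0,0],[0,0,0],[0,0,0],[0,0,0],[0,0,0],[0,0,0],[0,0,0],[0,0,0],[0,0,0],[0,0,0]], hand=[0,0,0,0,0,0,0,0,0,0])

```text
clock: 35.35
eef_pos: [513.5, -56.1, 171.7]
eef_rot: [-3.141, -0.0, 1.257]
wrist_force: [0.4, 0.2, -0.7]
finger_gap: 17.4
finger_force: 12.0
```

Request:
move_arm(dp=[[0,0,-20],[0,0,-40],[0,0,-40],[0,0,-20],[0,0,-12],[0,0,-4],[0,0,-1],[0,0,-1],[0,0,0]], rotation=[[0,0,0],[0,0,0],[0,0,0],[0,0,0],[0,0,0],[0,0,0],[0,0,0],[0,0,0],[0,0,0]], hand=[0,0,0,0,0,0,0,0,0])

```text
clock: 36.48
eef_pos: [513.6, -56.1, 34.1]
eef_rot: [3.141, -0.0, 1.258]
wrist_force: [-0.1, -0.7, -0.9]
finger_gap: 17.7
finger_force: 12.0
```

Request:
move_arm(dp=[[0,0,-1],[0,0,-0.7],[0,0,0]], rotation=[[0,0,0],[0,0,0],[0,0,0]], hand=[0,0,0])

```text
clock: 36.85
eef_pos: [513.4, -56.1, 32.0]
eef_rot: [-3.141, 0.0, 1.258]
wrist_force: [0.4, -0.6, 0.2]
finger_gap: 17.5
finger_force: 12.0
```

Request:
move_arm(dp=[[0,0,-0.6],[0,0,0]], rotation=[[0,0,0],[0,0,0]], hand=[0,0])

```text
clock: 37.1
eef_pos: [513.4, -56.0, 31.3]
eef_rot: [-3.141, 0.0, 1.258]
wrist_force: [1.0, 0.7, -0.0]
finger_gap: 17.3
finger_force: 12.0
```

Request:
move_arm(dp=[[0,0,0],[0,0,0],[0,0,0],[0,0,10],[0,0,30],[0,0,50],[-5,20,50],[-10,55,10],[-15,60,0],[-20,60,0]], rotation=[[0,0,0],[0,0,0],[0,0,0],[0,0,0],[0,0,0],[0,0,0],[0,0,0],[0,0,0],[0,0,0],[0,0,0]], hand=[0.3,0.3,0.3,0.3,0.3,0.3,0.3,0.35,0.35,0.35])

```text
clock: 38.35
eef_pos: [463.0, 139.9, 182.4]
eef_rot: [3.14, -0.001, 1.257]
wrist_force: [1.4, 1.6, -0.4]
finger_gap: 33.1
finger_force: 0.0
```

Request:
move_arm(dp=[[-20,60,0],[-17,35,0],[0,0,-40],[0,0,-40],[0,0,-25],[0,0,-12],[0,0,-5],[0,0,0]], rotation=[[0,0,0],[0,0,0],[0,0,0],[0,0,0],[0,0,0],[0,0,0],[0,0,0],[0,0,0]], hand=[0.35,0.35,0.35,0.35,0.35,0.35,0.35,0.35])

```text
clock: 39.35
eef_pos: [427.2, 232.7, 60.1]
eef_rot: [3.141, -0.001, 1.258]
wrist_force: [-0.0, 0.6, 0.2]
finger_gap: 32.9
finger_force: 0.0
```

```bash
python3 tub.py
```

```text
top ball [273 199  16  16 160] [29. 32.]
top ball [292 198  17  17 160] [ 30. -28.]
top ball [273 218  17  17 169] [-31.  31.]
top cap [263 201   4   5   8] [38. 83.]
top cap [279 203   7   7  42] [28. 31.]
top cap [299 203   7   7  39] [ 28. -28.]
top cap [261 222   3   3   6] [-22.  90.]
top cap [279 222   7   8  43] [-31.  32.]
top cap [273 240   4   3   6] [-76.  53.]
side ball [260 172  14  15 111] [ 31. -24.]
side cap [265 168   6   7  35] [ 29. -24.]
side cap [263 181   7   6  30] [29. 29.]
side cap [284 185   5   3  12] [-29.  34.]
```

Three stand upright. Now the last one, C.

Request:
move_arm(dp=[[-0.7,1,-2],[0,0,0],[0,0,0],[0,0,0],[0,0,0],[0,0,0],[0,0,0],[0,0,5]], rotation=[[0,0,0],[0,0,0],[0,0,0],[0,0,0],[0,0,0],[0,0,0],[0,0,0],[0,0,0]], hand=[0.35,0.35,0.25,0.2,0.1,0,0,0])

```text
clock: 40.45
eef_pos: [425.9, 233.4, 62.3]
eef_rot: [-3.141, 0.0, 1.258]
wrist_force: [-0.1, -0.1, -1.0]
finger_gap: 17.7
finger_force: 12.0
```

Request:
move_arm(dp=[[0,0,20],[0,0,45],[5,-20,45],[13,-50,0],[14,-55,0],[14,-55,0],[14,-55,0],[14,-55,0],[10,-40,0],[3,-19,0]], rotation=[[0,0,0],[0,0,0],[0,0,0],[0,0,0],[0,0,0],[0,0,0],[0,0,0],[0,0,0],[0,0,0],[0,0,0]], hand=[0,0,0,0,0,0,0,0,0,0])

```text
clock: 41.7
eef_pos: [513.2, -117.2, 172.4]
eef_rot: [-3.141, 0.0, 1.256]
wrist_force: [-0.5, -0.0, -1.4]
finger_gap: 17.7
finger_force: 12.0
```

Request:
move_arm(dp=[[0,0,0],[0,0,0]], rotation=[[0,0,0],[0,0,0]], hand=[0,0])

```text
clock: 41.95
eef_pos: [513.0, -114.3, 172.5]
eef_rot: [-3.142, -0.0, 1.259]
wrist_force: [-0.0, 0.8, -0.2]
finger_gap: 17.7
finger_force: 12.0
```

Request:
move_arm(dp=[[0,0,-20],[0,0,-40],[0,0,-40],[0,0,-20],[0,0,-12],[0,0,-4],[0,0,-2],[0,0,-1],[0,0,-1],[0,0,0]], rotation=[[0,0,0],[0,0,0],[0,0,0],[0,0,0],[0,0,0],[0,0,0],[0,0,0],[0,0,0],[0,0,0],[0,0,0]], hand=[0,0,0,0,0,0,0,0,0,0])

```text
clock: 43.2
eef_pos: [513.2, -115.5, 32.5]
eef_rot: [3.141, -0.0, 1.258]
wrist_force: [-1.0, 0.2, -0.6]
finger_gap: 17.8
finger_force: 12.0
```

Request:
move_arm(dp=[[0,0,-0.7],[0,0,0]], rotation=[[0,0,0],[0,0,0]], hand=[0,0])

```text
clock: 43.45
eef_pos: [513.2, -115.5, 31.7]
eef_rot: [-3.142, 0.0, 1.258]
wrist_force: [-0.7, 0.3, -0.4]
finger_gap: 17.5
finger_force: 12.0
```

Request:
move_arm(dp=[[0,0,-0.5],[0,0,0],[0,0,0],[0,0,0],[0,0,10],[0,0,30],[0,0,50],[0,-20,50],[-10,-50,40],[-15,-50,40]], rotation=[[0,0,0],[0,0,0],[0,0,0],[0,0,0],[0,0,0],[0,0,0],[0,0,0],[0,0,0],[0,0,0],[0,0,0]], hand=[0,0.3,0.3,0.3,0.3,0.3,0.3,0.3,0.35,0.5])

```text
clock: 44.7
eef_pos: [488.8, -232.2, 250.0]
eef_rot: [3.141, 0.0, 1.259]
wrist_force: [0.7, 0.1, 0.1]
finger_gap: 39.8
finger_force: 0.0
```

Request:
move_arm(dp=[[-19,-50,0],[-19,-40,0],[0,0,0],[0,0,0]], rotation=[[0,0,0],[0,0,0],[0,0,0],[0,0,0]], hand=[0.5,0.5,0.5,0.5])

```text
clock: 45.2
eef_pos: [451.4, -320.8, 248.2]
eef_rot: [3.141, -0.0, 1.258]
wrist_force: [1.0, 0.5, 0.5]
finger_gap: 47.0
finger_force: 0.0
```

```bash
python3 tub.py; python3 - <<'E'
from h import *
w=snap('wrist');print(w['s']['eef_pos'],w['s']['eef_rot'],proj(w,[450,-325,74]))
g=cv2.convertScaleAbs(w['image'][40:300,110:390,::-1],alpha=1.2)
cv2.imwrite('pics/c10.png',cv2.resize(g,None,fx=2.3,fy=2.3,interpolation=2))
E
```

```text
top ball [273 199  16  16 161] [29. 32.]
top ball [292 198  17  17 161] [ 30. -28.]
top ball [273 218  16  17 168] [-31.  33.]
top ball [292 218  18  17 173] [-31. -29.]
top cap [279 203   7   7  42] [28. 31.]
top cap [299 203   7   7  39] [ 28. -28.]
top cap [279 222   7   8  43] [-31.  32.]
top cap [298 222   8   8  43] [-31. -27.]
side ball [260 172  15  15 111] [ 29. -25.]
side ball [279 173  16  15 126] [-32. -27.]
side cap [265 168   6   7  34] [ 29. -24.]
side cap [284 170   7   6  34] [-31. -23.]
side cap [263 181   7   6  30] [29. 29.]
side cap [284 183   6   5  26] [-31.  30.]
[ 451.73450829 -320.30516711  248.11982832] [ 3.14128360e+00 -2.08392185e-05  1.25898389e+00] (np.float64(248.624908524361), np.float64(175.48298320872038))
```

View pics/c10.png

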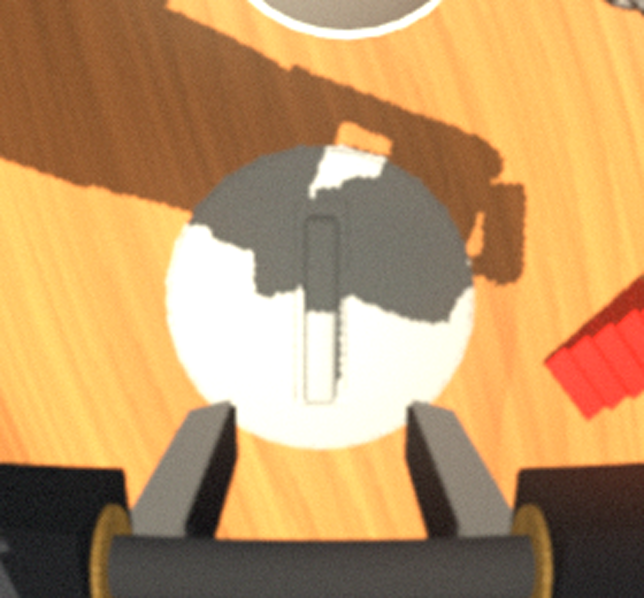

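The lid is where it was put, with the bar at crop (320,310), upright between the fingers, and all four baubles stand upright in the tub. I grip the bar, deeper this time (TCP about 15).

Request:
move_arm(dp=[[0,0,-40],[0,0,-50],[0,0,-50],[0,0,0]], rotation=[[0,0,0],[0,0,0],[0,0,0],[0,0,0]], hand=[0.5,0.5,0.5,0.5], newtons=20)

```text
clock: 45.85
eef_pos: [450.3, -319.5, 105.3]
eef_rot: [-3.136, -0.002, 1.259]
wrist_force: [0.2, -0.5, 1.1]
finger_gap: 47.0
finger_force: 0.0
```

```bash
python3 - <<'E'
from h import *
w=snap('wrist');print(w['s']['eef_pos'],w['s']['eef_rot']);H=cv2.cvtColor(w['image'],cv2.COLOR_RGB2GRAY)
for X in([450,-325,74],[466,-274,74],[434,-376,74]):print(np.round(proj(w,X),1))
for v in (140,150,160):print(v,cv2.Canny(w['image'],40,90)[v,215:285].nonzero()[0]+215)
E
```

```text
[ 450.27824285 -319.47260985  105.29278189] [-3.13604565e+00 -2.16660554e-03  1.25889132e+00]
[250.6 207. ]
[250.1 143.3]
[251.  263.6]
140 [244 245 246 247 248 249 250 251 252 253 255 256 257 258]
150 [239 264]
160 [239 264]
```

Request:
move_arm(dp=[[-0.5,-5.6,-20],[0,0,-25],[0,0,-20],[0,0,-15],[0,0,-8],[0,0,0],[0,0,0]], rotation=[[0,0,0],[0,0,0],[0,0,0],[0,0,0],[0,0,0],[0,0,0],[0,0,0]], hand=[0.5,0.5,0.5,0.5,0.5,0.5,0.5])

```text
clock: 46.78
eef_pos: [451.1, -327.1, 20.6]
eef_rot: [3.141, 0.0, 1.258]
wrist_force: [-0.0, -0.1, -0.4]
finger_gap: 47.7
finger_force: 0.0
```

Request:
move_arm(dp=[[0,0,0],[0,0,0],[0,0,0],[0,0,0],[0,0,0],[0,0,0]], rotation=[[0,0,0],[0,0,0],[0,0,0],[0,0,0],[0,0,0],[0,0,0]], hand=[0.35,0.25,0.2,0.1,0,0])

```text
clock: 47.52
eef_pos: [450.7, -326.8, 19.9]
eef_rot: [-3.141, 0.0, 1.258]
wrist_force: [-3.2, 1.1, 4.3]
finger_gap: 19.7
finger_force: 20.0
```

Request:
move_arm(dp=[[0,0,0],[0,0,0],[0,0,5],[0,0,20],[0,0,45],[0,0,50],[0,0,30],[0,0,0]], rotation=[[0,0,0],[0,0,0],[0,0,0],[0,0,0],[0,0,0],[0,0,0],[0,0,0],[0,0,0]], hand=[0,0,0,0,0,0,0,0], newtons=50)

```text
clock: 48.52
eef_pos: [451.6, -327.3, 171.5]
eef_rot: [3.138, 0.001, 1.258]
wrist_force: [-0.5, 0.6, -3.6]
finger_gap: 19.6
finger_force: 50.0
```

Request:
move_arm(dp=[[8,20,0],[18,50,0],[20,50,0],[20,50,0],[16,45,0],[9,22,0],[1.5,2.6,0],[0,0,0],[0,0,0]], rotation=[[0,0,0],[0,0,0],[0,0,0],[0,0,0],[0,0,0],[0,0,0],[0,0,0],[0,0,0],[0,0,0]], hand=[0,0,0,0,0,0,0,0,0])

```text
clock: 49.65
eef_pos: [542.9, -87.8, 169.4]
eef_rot: [-3.141, 0.0, 1.257]
wrist_force: [-0.3, -0.1, -2.5]
finger_gap: 19.8
finger_force: 50.0
```

Request:
move_arm(dp=[[0.3,0.4,-20],[0,0,-15],[0,0,-6],[0,0,-3],[0,0,-3],[0,0,-3],[0,0,0]], rotation=[[0,0,0],[0,0,0],[0,0,0],[0,0,0],[0,0,0],[0,0,0],[0,0,0]], hand=[0,0,0,0,0,0,0])

```text
clock: 50.52
eef_pos: [543.5, -86.8, 119.7]
eef_rot: [-3.141, -0.0, 1.258]
wrist_force: [-0.5, -0.2, -3.1]
finger_gap: 19.6
finger_force: 50.0
```

Request:
move_arm(dp=[[0,0,-3],[0,0,-3],[0,0,-3],[0,0,0]], rotation=[[0,0,0],[0,0,0],[0,0,0],[0,0,0]], hand=[0,0,0,0])

```text
clock: 51.02
eef_pos: [543.4, -86.8, 110.5]
eef_rot: [-3.141, 0.0, 1.258]
wrist_force: [0.7, 0.5, -2.5]
finger_gap: 19.5
finger_force: 50.0
```

Request:
move_arm(dp=[[0,0,-4],[0,0,-4],[0,0,-3],[0,0,0]], rotation=[[0,0,0],[0,0,0],[0,0,0],[0,0,0]], hand=[0,0,0,0])

```text
clock: 51.52
eef_pos: [543.4, -86.8, 99.5]
eef_rot: [-3.141, 0.0, 1.258]
wrist_force: [-0.8, -0.8, -3.0]
finger_gap: 19.8
finger_force: 50.0
```

Request:
move_arm(dp=[[0,0,-1.5],[0,0,-1],[0,0,0]], rotation=[[0,0,0],[0,0,0],[0,0,0]], hand=[0,0,0])

```text
clock: 51.9
eef_pos: [543.5, -86.8, 97.3]
eef_rot: [-3.142, 0.0, 1.258]
wrist_force: [-0.4, 0.3, -2.9]
finger_gap: 19.5
finger_force: 50.0
```

Request:
move_arm(dp=[[0,0,-0.7],[0,0,-0.5],[0,0,0]], rotation=[[0,0,0],[0,0,0],[0,0,0]], hand=[0,0,0])

```text
clock: 52.28
eef_pos: [543.7, -86.8, 96.9]
eef_rot: [3.141, -0.0, 1.258]
wrist_force: [-3.8, 0.0, 6.3]
finger_gap: 19.6
finger_force: 50.0
```

The lid is seated on the rim. I turn it clockwise.

Request:
move_arm(dp=[[0,0,0],[0,0,0],[0,0,0],[0,0,0],[0,0,0],[0,0,0],[0,0,0],[0,0,0],[0,0,0],[0,0,0]], rotation=[[0,0,-0.05],[0,0,-0.1],[0,0,-0.1],[0,0,-0.1],[0,0,-0.1],[0,0,-0.1],[0,0,-0.1],[0,0,-0.1],[0,0,-0.1],[0,0,0]], hand=[0,0,0,0,0,0,0,0,0,0])

```text
clock: 53.52
eef_pos: [544.1, -86.8, 96.9]
eef_rot: [3.141, -0.001, 0.408]
wrist_force: [0.1, 0.9, 5.4]
finger_gap: 19.3
finger_force: 50.0
```

```bash
python3 -c "
from h import *
s=manip.read_state();print(s['moment'],s['wrist_force'],s['finger_gap'],s['eef_pos'],s['joints'])"
```

```text
[ 0.20683695  0.3217752  -0.03692327] [0.10499221 0.94592214 5.35761358] 19.33024944007171 [544.08480922 -86.81580769  96.87101993] [-2.24789897e-01  3.78156010e-01  1.60933979e+00  1.66839756e-04
  1.15250876e+00  9.37720080e-01]
```

Request:
move_arm(dp=[[0,0,0],[0,0,0],[0,0,0],[0,0,0],[0,0,0],[0,0,0],[0,0,0],[0,0,0]], rotation=[[0,0,-0.06],[0,0,-0.06],[0,0,-0.06],[0,0,-0.06],[0,0,-0.06],[0,0,-0.06],[0,0,-0.06],[0,0,0]], hand=[0,0,0,0,0,0,0,0])

```text
clock: 54.52
eef_pos: [544.1, -87.0, 96.9]
eef_rot: [3.141, -0.002, -0.011]
wrist_force: [-0.1, -0.1, 5.7]
finger_gap: 19.7
finger_force: 50.0
```

```bash
python3 -c "
from h import *
s=manip.read_state();print(s['moment'],s['wrist_force'],s['finger_gap'],s['eef_pos'],s['eef_rot'])"
```

```text
[0.0887986 0.2011432 0.0944404] [-0.06240452 -0.12707316  5.65619816] 19.689792163984784 [544.13279249 -86.96060505  96.87077624] [ 3.14114839e+00 -1.68903974e-03 -1.06800768e-02]
```

Request:
move_arm(dp=[[0,0,0],[0,0,0],[0,0,0],[0,0,0]], rotation=[[0,0,-0.03],[0,0,-0.02],[0,0,-0.02],[0,0,0]], hand=[0,0,0,0])

```text
clock: 55.02
eef_pos: [544.1, -86.7, 96.9]
eef_rot: [3.141, -0.002, -0.079]
wrist_force: [0.5, 1.9, 5.2]
finger_gap: 20.1
finger_force: 50.3
```

```bash
python3 -c "
from h import *
s=manip.read_state();print(s['moment'],s['wrist_force'],s['finger_gap'],s['eef_pos'],s['eef_rot'])"
```

```text
[0.32624758 0.17462045 0.62235478] [0.48704512 1.93477515 5.17750669] 20.07801295086155 [544.12562987 -86.70998907  96.85493624] [ 3.14147063e+00 -1.64348237e-03 -7.93389013e-02]
```

Request:
move_arm(dp=[[0,0,0],[0,0,0],[0,0,0]], rotation=[[0,0,-0.02],[0,0,-0.01],[0,0,0]], hand=[0,0,0])

```text
clock: 55.4
eef_pos: [544.3, -86.0, 96.9]
eef_rot: [-3.141, -0.002, -0.108]
wrist_force: [1.8, 6.6, 5.6]
finger_gap: 19.3
finger_force: 51.0
```

```bash
python3 - <<'E'
from h import *
w=snap('wrist');s=w['s'];print(s['moment'],s['finger_gap'],s['eef_rot'])
E=cv2.Canny(cv2.createCLAHE(4,(4,4)).apply(cv2.cvtColor(w['image'],cv2.COLOR_RGB2GRAY)),40,100)
L=cv2.HoughLinesP(E[100:215,205:295],1,np.pi/360,18,minLineLength=20,maxLineGap=4)
for l in L[:,0]:
  if abs(l[3]-l[1])>3*abs(l[2]-l[0]):
    a=onz(w,l[0]+205,l[1]+100,150);b=onz(w,l[2]+205,l[3]+100,150);d=(a-b)*np.sign(a[0]-b[0]);print(l,d.round(1)[:2],'ang',np.arctan2(d[1],d[0]).round(3),'y',((a+b)/2).round(1))
E
```

```text
[ 1.13513831 -0.12033625  1.08547214] 19.25859082410259 [-3.14085619e+00 -1.97091027e-03 -1.08403837e-01]
[ 20  72  21 114] [23.3 -2.4] ang -0.104 y [574.1 -77.5 150. ]
[ 23  78  25 114] [20.1 -1.4] ang -0.071 y [572.2 -79.2 150. ]
[ 60  72  62 114] [23.4 -1.1] ang -0.049 y [571.7 -99.4 150. ]
[  7  75   8 103] [15.5 -1.6] ang -0.101 y [577.2 -70.8 150. ]
[ 69  82  69 114] [17.9 -1.6] ang -0.088 y [ 568.5 -103.4  150. ]
[15 49 15 24] [13.1 -1.6] ang -0.119 y [604.8 -78.4 150. ]
[ 64  21  67 106] [45.8 -2.8] ang -0.061 y [ 587.2 -103.3  150. ]
[ 55 108  55  79] [16.1 -1.6] ang -0.1 y [571.9 -96.1 150. ]
[ 54 105  54  61] [24.  -2.4] ang -0.101 y [577.6 -96.1 150. ]
[32 64 36 85] [11.5  0.8] ang 0.07 y [583.5 -86.  150. ]
[ 17 100  17  62] [20.7 -2.7] ang -0.128 y [580.9 -76.5 150. ]
[18 38 18 59] [11.1 -1.3] ang -0.121 y [598.3 -79.2 150. ]
[ 4 77 10 53] [12.5 -4.9] ang -0.374 y [590.2 -72.3 150. ]
[ 12  88  16 110] [12.5  0.5] ang 0.042 y [571.3 -73.6 150. ]
[ 7 85 10 61] [12.7 -3.3] ang -0.255 y [585.8 -72.5 150. ]
[11 32 12 53] [11.1 -0.8] ang -0.074 y [601.9 -76.2 150. ]
[19 78 19 55] [12.3 -1.5] ang -0.123 y [588.7 -78.6 150. ]
[ 7 52  8 72] [10.7 -0.9] ang -0.079 y [591.8 -72.8 150. ]
```

A hard stop: torque climbs steadily to 1.1 N m. I unload, release, and rise to check.

Request:
move_arm(dp=[[0,0.5,0],[0,0,0],[0,0,0],[0,0,0],[0,0,0],[0,0,20],[0,0,50],[0,0,60],[0,0,60],[0,0,0]], rotation=[[0,0,0.04],[0,0,0],[0,0,0],[0,0,0],[0,0,0],[0,0,0],[0,0,0],[0,0,0],[0,0,0],[0,0,0]], hand=[0,0.5,0.5,0.5,0.5,0.5,0.5,0.6,0.6,0.6])

```text
clock: 56.7
eef_pos: [544.8, -86.6, 290.7]
eef_rot: [3.14, -0.008, -0.072]
wrist_force: [-0.1, -0.4, -1.4]
finger_gap: 56.5
finger_force: 0.0
```

```bash
python3 - <<'E'
from h import *
w=snap('wrist');s=w['s'];print(s['eef_pos'],s['eef_rot'],s['clock'])
g=cv2.createCLAHE(4,(4,4)).apply(cv2.cvtColor(w['image'],cv2.COLOR_RGB2GRAY))
E=cv2.Canny(g,60,140)
ok=[]
L=cv2.HoughLinesP(E[110:225,225:275],1,np.pi/720,25,minLineLength=40,maxLineGap=8)
for l in L[:,0]:
  a=onz(w,l[0]+225,l[1]+110,150);b=onz(w,l[2]+225,l[3]+110,150);d=(a-b)*np.sign(a[0]-b[0]);print(l,'ang',np.arctan2(d[1],d[0]).round(3),'mid',((a+b)/2).round(1),np.linalg.norm(d).round())
H=hsv(w);m=(H[...,1]<50)&(H[...,2]>225);m[:60]=0;m[115:]=0
for st,c in blobs(m,60):print('white',st,c,onz(w,*c,53).round(1))
E
```

```text
[544.77932228 -86.60130925 290.73959455] [ 3.1403635  -0.00790112 -0.07224764] 56.7
[17 82 18 21] ang -0.092 mid [565.3 -81.4 150. ] 73.0
[32 22 33 70] ang -0.047 mid [570.8 -99.7 150. ] 57.0
[ 33 102  40  56] ang -0.211 mid [ 530.3 -101.7  150. ] 58.0
[14 25 15 80] ang -0.06 mid [564.4 -77.8 150. ] 66.0
white [283  60  22   9 105] [295.28571429  62.53333333] [ 699.3 -168.6   53. ]
white [229  90  37   8 249] [248.83534137  93.02008032] [655.9 -95.6  53. ]
```

```bash
python3 -c "
from cell import manip
print(manip.sign_off())"
```

```text
the job is handed in; nothing more can be done
None
```

The job is handed in, but no verdict came back: all four orange baubles stand upright in the tub, and the lid is back on and turned clockwise to a hard stop, its bar measuring within about 0.04 rad of the ears; the click plungers and the toys' positions were not checked directly.

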